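# Put the mixing pots and the wax jar back in their places

### The job

The wax jar and the metal mixing pots have ended up in each other's places: swap them, so that the jar stands upright near the middle of the square board and every pot on the bench is nested in one upright stack, each seated inside the next wider one, with the widest pot at the bottom standing near the middle of the round cork mat and the narrowest on top. The narrowest pot, now sitting inside the widest, has to come out first; leave the tools and other things on the bench where they are.

Things in the scene. Friction and masses are not known exactly. Their poses are not given: they have to be found in the camera images.
- pot1: the widest of the graded plain aluminium mixing pots, an open tapering cup 68 mm across outside at the rim and 58 mm across at the foot, 60 mm tall, wall 3 mm, with a solid bottom 24 mm thick (so a narrower pot set inside it sits 24 mm higher than it); origin: centre of the underside, z up along its axis; at the start it stands on the square board
- pot2: the second widest of the graded plain aluminium mixing pots, an open tapering cup 60 mm across outside at the rim and 50 mm across at the foot, 60 mm tall, wall 3 mm, with a solid bottom 24 mm thick (so a narrower pot set inside it sits 24 mm higher than it); origin: centre of the underside, z up along its axis; stands loose on the bench, may be absent
- pot3: the middle-sized of the graded plain aluminium mixing pots, an open tapering cup 52 mm across outside at the rim and 42 mm across at the foot, 60 mm tall, wall 3 mm, with a solid bottom 24 mm thick (so a narrower pot set inside it sits 24 mm higher than it); origin: centre of the underside, z up along its axis; stands loose on the bench, may be absent
- pot4: the fourth widest of the graded plain aluminium mixing pots, an open tapering cup 44 mm across outside at the rim and 34 mm across at the foot, 60 mm tall, wall 3 mm, with a solid bottom 24 mm thick (so a narrower pot set inside it sits 24 mm higher than it); origin: centre of the underside, z up along its axis; stands loose on the bench, may be absent
- pot5: the narrowest of the graded plain aluminium mixing pots, an open tapering cup 36 mm across outside at the rim and 26 mm across at the foot, 60 mm tall, wall 3 mm, with a solid bottom 24 mm thick (so a narrower pot set inside it sits 24 mm higher than it); origin: centre of the underside, z up along its axis; at the start it sits inside the widest pot
- jar: closed squat amber wax jar with a steel cap, 66 mm across, 60 mm tall, 0.3 kg; origin: centre of the underside, z up; at the start it stands on the cork mat
- cork_mat: round cork mat, fixed, 150 mm across, 5 mm thick; origin: centre of the underside, z up
- board: square plywood board, fixed, 130 x 130 mm, 15 mm thick; origin: centre of the underside, z up, sides along its x and y
- tin: bystander: low steel tin, 44 mm across, 30 mm tall; origin: centre of the underside
- sander: bystander: cork sanding block, 75 (x) x 45 (y) x 26 mm tall; origin: centre of the underside
- knife: bystander: flat filling knife 200 mm long lying along its x, under 30 mm tall
- brush: bystander: brush 200 mm long lying along its x, under 40 mm tall
- spindle: bystander: dark turned table-leg piece lying along its x, 260 mm long, 36 mm tall; origin: middle of the underside
- glue: bystander: white glue bottle, 56 mm across, 140 mm tall; origin: centre of the underside
There are look-alikes about, which are no part of the job. What is shaped like the pot3 but black, blue or purple is not meant.

How it is judged:
By the outcome, as a careful person would: the job done as asked, in the order asked, and still so for the second after the job is handed in, with the robot touching nothing.
Of pot2, pot3, pot4 only 1 to 3 are there at a start; the rules pass over those that are not, and their reading is None.
At some moment in a run one of jar, pot2, pot3 may be knocked a few centimetres aside while the robot is not near it.
It also fails if it takes over 210 s, if anything falls off the work surface, if the arm or the gripper's body presses on something with over 40 N, if the wrist force passes 120 N, or if a joint passes its speed limit or range.

### The arm

A 7-joint arm with a two-finger parallel gripper is mounted at the origin on the work surface. World frame = base frame: x ahead of the robot, y to its left, z up, the work surface at z = 0. Lengths are in m, angles in rad, forces in N, time in s.
With the tool pointing down it reaches from about 0.35 to 0.9 m from the base axis. Payload 8.1 kg.
Tool frame: the origin (TCP) lies on the centre line of the jaws, within the pads' length; the fingertips stand 14 mm ahead of it and the grasp point (between the pads) lies 5 mm behind it; z points along the fingers, y is the direction in which the jaws open and shut (so a half turn about z gives the same grasp; the last joint's range is limited). The gripper opens to 92 mm and grips with 3 to 60 N. Pads are 19 mm wide; open, the fingers measure 130 mm over their backs; the gripper's body (75 mm by 190 mm) begins 47 mm behind the grasp point.
Start: joints at [-1.444, 0.434, 0.025, 1.573, -0.012, 1.134, -0.075], TCP at [0.142, 0.609, 0.241] pointing down, gripper open.
Joint ranges: [-2.62, 2.62], [-0.44, 2.09], [-1.27, 1.32], [0.08, 2.57], [-1.32, 4.46], [0.12, 2], [-2.74, 2.74]. Speed limits (rad/s): [2.22, 2.22, 3.01, 3.01, 3.14, 3.14, 3.14].

### API

Orientations are given as a rotation vector (axis times angle).
In Python, from cell import arm, optics gives the robot as it stands.
- The arm moves only by the shell command python3 -m creep 'ROWS' [FORCE]. ROWS is JSON, a list of rows, each an object with "translation": the shift along the tool's x, y, z in m, a list of three; "rot": the turn, a rotation vector about the tool's x, y, z in degrees, a list of three; "jaw": the finger opening in m, from 0 to 0.0918. In form: [{"translation": [x, y, z], "rot": [wx, wy, wz], "jaw": jaw}, ...]. A call has 1 to 12 rows; each row shifts and turns the commanded pose from where the row before left it, along the tool's axes as they then stand; what a row does not reach is not made up. A row lasts 1/12 s, in which the tool goes at most 41.7 mm and 7.16 degrees, less where a joint would pass 70% of its speed; a pose out of reach is approached as far as the arm can. A call is refused whole if a number of a shift passes 0.0417 or a number of a turn 7.16, either way. A call with a gripper value outside its range is refused whole. The fingers move at their own pace and stop on an object; FORCE is the grip in N (left out, the last holds). Time passes only in rows, so rows that do not move let the fingers close. It gives the time, the measured TCP pose, the force and the opening at its end, in the units of the state.
- arm.observe(): the state, without advancing time (a new reading comes with each control period).
- optics.get_image(name): name is "scene" or "side" or "wrist"; returns the picture (480x640x3 uint8, red, green, blue); there is no depth.
- optics.camera_info(name): a dict with "fx", "fy", "cx", "cy" (pixels), "R" (3x3) and "t" (3): a world point X has camera coordinates R X + t. Camera axes: x right, y down, z forward; pixel columns grow to the right and rows downward; lengths in m; the calibration is good to about 2 mm. A picture is of the moment at which its call begins: read the wrist's pose just before it. camera_info takes no time and is no camera call; for the wrist camera it gives the pose at the moment of the call.
- arm.sign_off(): hands the job in, once; it reports no verdict.
Trained networks look in the newest picture that a camera, given by its name, has taken for a name from the list of things; names that differ only in an ending like _2 or _b are one class to them, and where a whole thing is asked for, a point or a joint stands for the part that bears it (a point fixed in the world has none). Each returns a list of dicts, best first, with "score" (0 to 1); they miss things now and then, are a little off and sometimes report something else, mostly with a low value. They report only what shows in the picture. A call takes as long as a camera call. They do not tell look-alikes from the thing itself.
- optics.boxes_of(camera, thing): "location" ([column, row] in pixels, amid what is visible of it).
- optics.pinpoint(camera, thing): "location" ([column, row] in pixels: a listed point, or the origin of a listed thing).
The state is a dict: "clock": time; "joints": joint angles; "dq": joint speeds; "joint_efforts": joint torques, N m; "position": TCP position; "ee_rot": TCP orientation; "force": force on the tool from outside, world axes, zero at the start; "ft_torque": the same for the moment, N m; "width": opening from 0.0 (shut) to 1.0 (fully open).
Only numpy, scipy, OpenCV 4.12 (cv2) and the standard library are available. Lean on these libraries where they do the work, as an engineer would, in place of code of your own. Each camera call takes 0.05 s, during which the arm holds its last target.

## Working session

There is one attempt and no reset: what is moved stays moved. The work goes in short steps, Python scripts to look and compute and a shell command to move; the robot and the scene stay as the last step left them, time stands still between calls to the robot, and variables do not carry over. Pictures are saved under pics/ and viewed, and the job is handed in when it is done.

```bash
ls; mkdir -p pics
python3 - <<'E'
from cell import arm, optics
import cv2
s=arm.observe(); print(s)
for n in("scene","side","wrist"):
    im=optics.get_image(n); cv2.imwrite(f"pics/{n}0.png",im[:,:,::-1]); c=optics.camera_info(n); print(n,c)
E
```

```text
pics
{'clock': 0.0, 'joints': array([-1.44356132,  0.43523008,  0.02497627,  1.5740992 , -0.01157054,
        1.13399969, -0.07513156]), 'dq': array([ 0.0012446 , -0.00144762, -0.00238973, -0.00011689, -0.00114055,
        0.00151026, -0.00056225]), 'joint_efforts': array([-1.33050980e-03, -6.67875338e+01,  9.84282866e-01, -3.14446628e+01,
       -6.05518674e-02,  4.33503720e-02,  1.62676165e-04]), 'position': array([0.14233877, 0.60807072, 0.23993978]), 'ee_rot': array([-3.60372011e-01, -3.12084382e+00,  2.50060251e-03]), 'force': array([-0.14168804,  0.00997135,  0.0778506 ]), 'ft_torque': array([ 0.00075968, -0.00233783, -0.03867642]), 'width': 0.9960383560895247}
scene {'fx': 460.0827727125774, 'fy': 460.0827727125774, 'cx': 318.13664059702074, 'cy': 242.74545936458944, 'R': array([[ 0.52590949,  0.85053209, -0.00379108],
       [ 0.72242122, -0.44903838, -0.52580615],
       [-0.44891734,  0.27378769, -0.85059598]]), 't': array([-0.37339188, -0.40143589,  1.3344994 ])}
side {'fx': 578.4433723988473, 'fy': 578.4433723988473, 'cx': 327.17786834558, 'cy': 245.49612994137493, 'R': array([[-0.99943996, -0.03313122, -0.00469915],
       [-0.01401243,  0.54188883, -0.84033335],
       [ 0.03038769, -0.83979689, -0.54204961]]), 't': array([0.64085   , 0.04361307, 1.14333791])}
wrist {'fx': 342.3125762860216, 'fy': 342.3125762860216, 'cx': 321.2582855036374, 'cy': 243.71941462834485, 'R': array([[ 2.28662612e-01,  9.73505719e-01, -1.54293967e-04],
       [ 9.39481223e-01, -2.20629202e-01,  2.62102628e-01],
       [ 2.55124366e-01, -6.00780280e-02, -9.65039993e-01]]), 't': array([-0.6252748 , -0.03273842,  0.38974569])}
```

View pics/scene0.png

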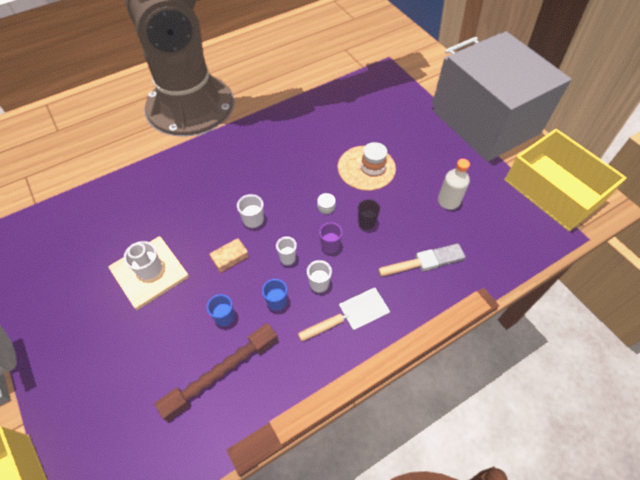

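View pics/side0.png

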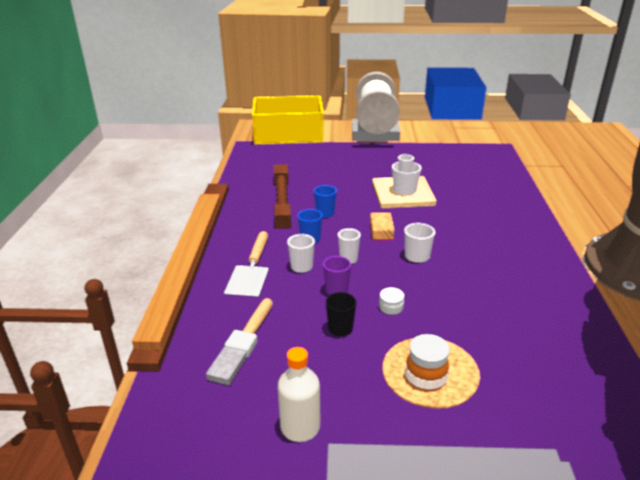

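View pics/wrist0.png

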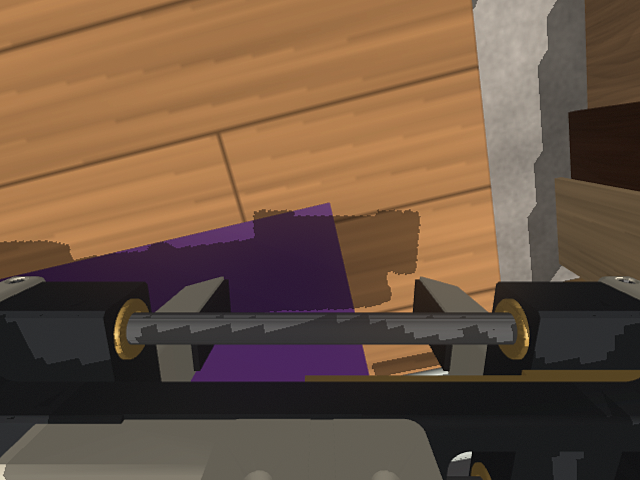

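Run:
```python
import cv2
a=cv2.imread('pics/scene0.png'); b=cv2.imread('pics/side0.png')
c=a[180:330,100:400]; cv2.imwrite('pics/c1.png',cv2.resize(c,None,fx=2.6,fy=2.6,interpolation=cv2.INTER_CUBIC))
c=b[140:410,270:490]; cv2.imwrite('pics/c2.png',cv2.resize(c,None,fx=2.2,fy=2.2,interpolation=cv2.INTER_CUBIC))
```

```text
(no output)
```

View pics/c1.png

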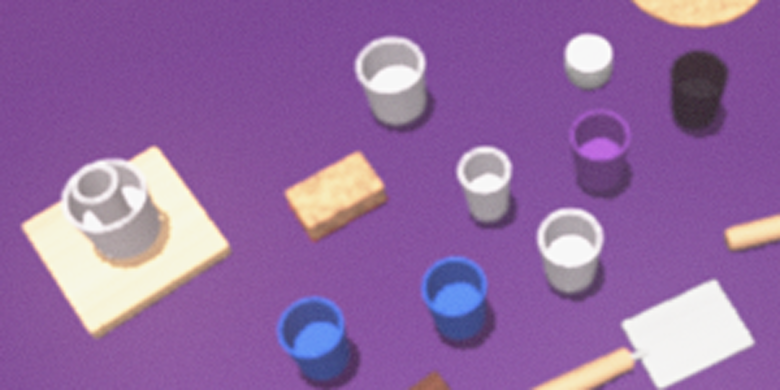

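View pics/c2.png

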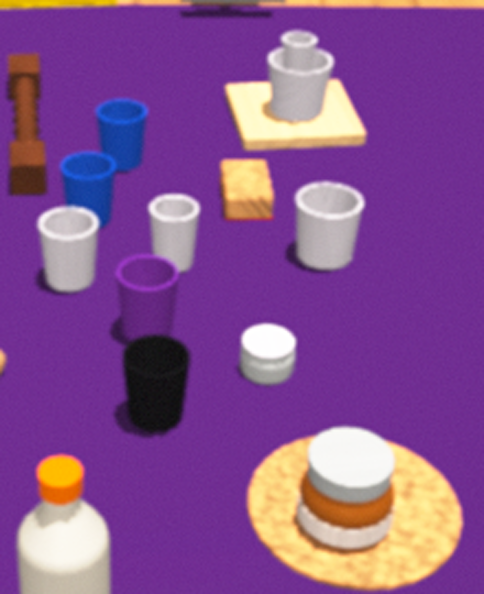

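```bash
cat > h.py <<'E'
import numpy as np, cv2, json
from scipy.optimize import minimize
from scipy.spatial.transform import Rotation as Rot
from cell import arm, optics
G={'pot1':(.029,.034,.06),'pot2':(.025,.030,.06),'pot3':(.021,.026,.06),'pot4':(.017,.022,.06),'pot5':(.013,.018,.06),'jar':(.033,.033,.06),'cork_mat':(.075,.075,.005),'tin':(.022,.022,.03)}
th=np.linspace(0,2*np.pi,48,endpoint=False)
def proj(c,X):
    P=np.atleast_2d(X)@c['R'].T+c['t']; return np.c_[c['fx']*P[:,0]/P[:,2]+c['cx'],c['fy']*P[:,1]/P[:,2]+c['cy']]
def ray(c,uv,z):
    d=c['R'].T@np.array([(uv[0]-c['cx'])/c['fx'],(uv[1]-c['cy'])/c['fy'],1]); o=-c['R'].T@c['t']
    return o+d*(z-o[2])/d[2]
def ring(x,y,z,r): return np.c_[x+r*np.cos(th),y+r*np.sin(th),np.full(48,z)]
def grab(n):
    c=optics.camera_info(n); return optics.get_image(n),c
def mask(im,kind='grey'):
    h=cv2.cvtColor(im,cv2.COLOR_RGB2HSV).astype(int)
    if kind=='grey': return ((h[...,1]<75)&(h[...,2]>75)).astype(np.uint8)
    pur=(h[...,0]>118)&(h[...,0]<165)&(h[...,1]>85)
    return (~pur&(h[...,2]>60)).astype(np.uint8)
def hull(c,name,x,y,z0,zlo=0,rim=False):
    a,b,h=G[name]; rl=a+(b-a)*zlo/h
    P=ring(x,y,z0+h,b) if rim else np.vstack([ring(x,y,z0+zlo,rl),ring(x,y,z0+h,b)])
    return cv2.convexHull(proj(c,P).astype(np.float32))[:,0]
def fit(im,c,name,xy,z0,zlo=0,kind='grey',pad=18,rim=False):
    """maximise IoU of frustum silhouette with mask; returns xy, IoU"""
    H=hull(c,name,*xy,z0,zlo); lo=np.maximum(np.floor(H.min(0)-pad).astype(int),0); hi=np.minimum(np.ceil(H.max(0)+pad).astype(int),[639,479])
    S=4; m=mask(im,kind)[lo[1]:hi[1],lo[0]:hi[0]]
    m=cv2.resize(m.astype(np.float32),None,fx=S,fy=S,interpolation=cv2.INTER_LINEAR)>.5
    # keep component nearest the guess
    n,l,st,ce=cv2.connectedComponentsWithStats(m.astype(np.uint8))
    hm=np.zeros(m.shape,np.uint8); cv2.fillPoly(hm,[((H-lo+.5)*S*16).astype(np.int32)],1,shift=4)
    k=max(range(1,n),key=lambda i:((l==i)&(hm>0)).sum()) if n>1 else 0
    m=(l==k)
    def cost(p):
        Hh=hull(c,name,p[0],p[1],z0,zlo); q=np.zeros(m.shape,np.uint8); cv2.fillPoly(q,[((Hh-lo+.5)*S*16).astype(np.int32)],1,shift=4); q=q>0
        return 1-(q&m).sum()/max((q|m).sum(),1)
    best=None
    for d in (.012,-.012):
        r=minimize(cost,xy,method='Nelder-Mead',options=dict(initial_simplex=[[xy[0],xy[1]],[xy[0]+d,xy[1]],[xy[0],xy[1]+d]],xatol=2e-4,fatol=1e-5))
        if best is None or r.fun<best.fun: best=r
    return best.x,1-best.fun
def nets(cam,thing): return [(np.round(d['location'],1).tolist(),round(d['score'],2)) for d in optics.pinpoint(cam,thing)]
def tool(): s=arm.observe(); return np.array(s['position']),Rot.from_rotvec(s['ee_rot']).as_matrix(),s
def go(target,yaw=None):
    """print tool-frame shift and yaw change. yaw: world angle (deg) of jaw axis (mod 180)"""
    p,R,s=tool(); d=R.T@(np.array(target)-p)
    out='shift(tool,mm) %s'%np.round(d*1000,1)
    # tilt + yaw correction
    if yaw is not None:
        b=[]
        for k in (0,180):
            a=np.radians(yaw+k); yv=np.array([np.cos(a),np.sin(a),0]); z=np.array([0,0,-1.]); Rt=np.c_[np.cross(yv,z),yv,z]
            b.append(np.degrees(Rot.from_matrix(R.T@Rt).as_rotvec()))
        out+=' rot opts deg %s | %s'%tuple(np.round(v,1) for v in b)
    q=s['joints']
    print(out,'| pos',np.round(p*1000,1),'jaw yaw %.1f'%np.degrees(np.arctan2(R[1,1],R[0,1])),'tilt %.2f'%np.degrees(np.arccos(-R[2,2])),'j7 %.2f'%q[6],'t %.1f'%s['clock'],'w %.3f'%(s['width']*.0918),'F',np.round(s['force'],1))
E
cat > look.py <<'E'
from h import *
a,ca=grab('scene'); b,cb=grab('side')
g={'pot2':(251,211),'pot3':(319,276),'pot4':(287,250),'tin':(326,203)}
for n,uv in g.items():
    x0=ray(ca,uv,.03)[:2]
    f1=fit(a,ca,n,x0,0); f2=fit(b,cb,n,f1[0],0)
    print(n,np.round(x0,3),np.round(f1[0],4),round(f1[1],3),np.round(f2[0],4),round(f2[1],3))
x0=ray(ca,(375,158),.035)[:2]; print('jar cap guess',x0)
E
python3 look.py
python3 - <<'E'
from h import *
a,ca=grab('scene'); b,cb=grab('side')
for n in ('jar','cork_mat','board','pot1','pot5','pot2','pot3','pot4','glue','tin','sander','brush','knife','spindle'):
    for cn,c in(('scene',ca),('side',cb)):
        print(n,cn,[(l,s,np.round(ray(c,l,{'jar':.005,'pot1':.015,'pot5':.039}.get(n,0))[:2],3).tolist()) for l,s in nets(cn,n)[:4]])
E
```

```text
pot2 [ 0.454 -0.03 ] [ 0.4555 -0.0302] 0.929 [ 0.4589 -0.0324] 0.965
pot3 [0.688 0.016] [0.6892 0.0146] 0.922 [0.6928 0.0125] 0.964
pot4 [ 0.594 -0.011] [ 0.5973 -0.0138] 0.912 [ 0.599  -0.0171] 0.89
tin [0.529 0.135] [0.5185 0.1407] 0.945 [0.5219 0.1372] 0.947
jar cap guess [0.47702045 0.31522785]
jar scene [([371.3, 165.4], 0.74, [0.472, 0.31])]
jar side [([426.4, 375.4], 0.62, [0.477, 0.31])]
cork_mat scene [([368.6, 170.3], 0.74, [0.479, 0.298]), ([324.5, 205.8], 0.7, [0.515, 0.139])]
cork_mat side [([388.2, 308.4], 0.63, [0.527, 0.142])]
board scene [([146.4, 272.0], 0.94, [0.459, -0.304]), ([287.8, 258.2], 0.73, [0.597, -0.013])]
board side [([403.5, 194.2], 0.71, [0.465, -0.299])]
pot1 scene [([285.3, 257.7], 0.89, [0.601, -0.02]), ([144.0, 263.5], 0.81, [0.446, -0.299]), ([364.1, 221.2], 0.79, [0.613, 0.189]), ([221.9, 316.3], 0.78, [0.654, -0.205])]
pot1 side [([403.6, 190.1], 0.94, [0.466, -0.292]), ([420.5, 255.0], 0.81, [0.455, -0.01]), ([325.7, 215.4], 0.8, [0.65, -0.165]), ([301.1, 268.5], 0.71, [0.69, 0.043])]
pot5 scene [([285.3, 257.7], 0.89, [0.614, -0.026]), ([144.
[... 1295 characters left out ...]
68.5], 0.71, [0.692, 0.022])]
glue scene [([447.8, 199.1], 0.72, [0.661, 0.412])]
glue side [([299.0, 423.8], 0.81, [0.668, 0.405])]
tin scene [([324.8, 206.0], 0.58, [0.516, 0.139])]
tin side [([392.0, 308.6], 0.59, [0.52, 0.142])]
sander scene [([232.3, 261.2], 0.68, [0.537, -0.125])]
sander side [([384.6, 232.2], 0.84, [0.52, -0.12]), ([298.7, 428.6], 0.35, [0.668, 0.414])]
brush scene [([423.0, 262.9], 0.97, [0.772, 0.245])]
brush side [([246.1, 346.2], 0.92, [0.767, 0.247])]
knife scene [([342.5, 323.2], 0.75, [0.797, 0.007])]
knife side [([253.2, 266.7], 0.97, [0.788, 0.018])]
spindle scene [([222.6, 374.2], 0.59, [0.761, -0.257])]
spindle side [([280.1, 201.7], 0.57, [0.762, -0.254])]
```

```bash
python3 -m creep '[{"translation":[-0.029,-0.024,0],"rot":[0,0,0],"jaw":0.06},{"translation":[-0.029,-0.024,0],"rot":[0,0,0],"jaw":0.06},{"translation":[-0.029,-0.024,0],"rot":[0,0,0],"jaw":0.06},{"translation":[-0.029,-0.024,0],"rot":[0,0,0],"jaw":0.06},{"translation":[-0.029,-0.024,0],"rot":[0,0,0],"jaw":0.06},{"translation":[-0.029,-0.024,0],"rot":[0,0,0],"jaw":0.06},{"translation":[-0.029,-0.024,0],"rot":[0,0,0],"jaw":0.06},{"translation":[-0.029,-0.024,0],"rot":[0,0,0],"jaw":0.06},{"translation":[-0.029,-0.024,0],"rot":[0,0,0],"jaw":0.06},{"translation":[-0.029,-0.024,0],"rot":[0,0,0],"jaw":0.06},{"translation":[-0.029,-0.024,0],"rot":[0,0,0],"jaw":0.06},{"translation":[-0.029,-0.024,0],"rot":[0,0,0],"jaw":0.06}]'
python3 - <<'E'
from h import *
go([.455,-.30,.25],-33); print(arm.observe()['joints'])
E
```

```text
clock: 2.75
position: [0.4165, 0.2473, 0.2411]
ee_rot: [0.36, 3.12, 0.001]
force: [0.8, 0.1, -0.5]
width: 0.652
shift(tool,mm) [-162.2 -524.1   -9.3] rot opts deg [ 1.000e-01 -0.000e+00  1.098e+02] | [  0.    0.  -70.2] | pos [416.5 247.3 241.1] jaw yaw 76.8 tilt 0.05 j7 0.75 t 2.8 w 0.060 F [ 0.8  0.1 -0.5]
[-0.82599546  0.20170844  0.21464444  1.91883461 -0.050197    1.02524089
  0.75147387]
```

Run:
```python
from h import *
ca=optics.camera_info('scene')
for n,uv in dict(blue1=(275,295),blue2=(221,310),purple=(331,238),black=(368,214),kn_blade=(365,308),kn_a=(340,302),kn_b=(302,335),kn_tip=(385,300),br_a=(381,270),br_b=(463,257),sp_a=(170,405),sp_b=(265,340),sander=(229,254),glue=(452,190)).items():
    print(n,np.round(ray(ca,uv,.06 if n=='glue' else .03 if n[:2] in('bl','pu') else .015)[:2],3))
```

```text
blue1 [ 0.677 -0.088]
blue2 [ 0.648 -0.201]
purple [0.619 0.091]
black [0.609 0.202]
kn_blade [0.798 0.063]
kn_a [0.758 0.025]
kn_b [ 0.779 -0.082]
kn_tip [0.806 0.11 ]
br_a [0.742 0.146]
br_b [0.813 0.324]
sp_a [ 0.767 -0.367]
sp_b [ 0.748 -0.152]
sander [ 0.525 -0.125]
glue [0.673 0.396]
```

```bash
python3 -m creep '[{"translation":[0,0,0],"rot":[0,0,7],"jaw":0.06},{"translation":[0,0,0],"rot":[0,0,7],"jaw":0.06},{"translation":[0,0,0],"rot":[0,0,7],"jaw":0.06},{"translation":[0,0,0],"rot":[0,0,7],"jaw":0.06},{"translation":[0,0,0],"rot":[0,0,7],"jaw":0.06},{"translation":[0,0,0],"rot":[0,0,7],"jaw":0.06},{"translation":[0,0,0],"rot":[0,0,7],"jaw":0.06},{"translation":[0,0,0],"rot":[0,0,7],"jaw":0.06},{"translation":[0,0,0],"rot":[0,0,7],"jaw":0.06},{"translation":[0,0,0],"rot":[0,0,7],"jaw":0.06},{"translation":[0,0,0],"rot":[0,0,6.8],"jaw":0.06},{"translation":[0,0,0],"rot":[0,0,0],"jaw":0.06}]'
python3 - <<'E'
from h import *
go([.455,-.35,.25],0); print(arm.observe()['joints'])
E
```

```text
clock: 3.75
position: [0.4156, 0.249, 0.2408]
ee_rot: [2.227, 2.216, 0.0]
force: [-0.4, -0.6, -0.3]
width: 0.653
shift(tool,mm) [-598.8   42.4   -9.3] rot opts deg [ 0.  -0.  -0.3] | [ -0.   -0.  179.7] | pos [415.6 249.  240.8] jaw yaw -0.3 tilt 0.02 j7 -0.54 t 3.8 w 0.060 F [-0.4 -0.6 -0.3]
[-0.99734433  0.20537222  0.41705932  1.93071961 -0.09686171  1.02446587
 -0.54268334]
```

```bash
python3 -m creep '[{"translation":[-0.04,0.003,0],"rot":[0,0,0],"jaw":0.06},{"translation":[-0.04,0.003,0],"rot":[0,0,0],"jaw":0.06},{"translation":[-0.04,0.003,0],"rot":[0,0,0],"jaw":0.06},{"translation":[-0.04,0.003,0],"rot":[0,0,0],"jaw":0.06},{"translation":[-0.04,0.003,0],"rot":[0,0,0],"jaw":0.06},{"translation":[-0.04,0.003,0],"rot":[0,0,0],"jaw":0.06},{"translation":[-0.04,0.003,0],"rot":[0,0,0],"jaw":0.06},{"translation":[-0.04,0.003,0],"rot":[0,0,0],"jaw":0.06},{"translation":[-0.04,0.003,0],"rot":[0,0,0],"jaw":0.06},{"translation":[-0.04,0.003,0],"rot":[0,0,0],"jaw":0.06},{"translation":[-0.04,0.003,0],"rot":[0,0,0],"jaw":0.06},{"translation":[-0.04,0.003,0],"rot":[0,0,0],"jaw":0.06}]'
python3 -m creep '[{"translation":[-0.04,0.003,0],"rot":[0,0,0],"jaw":0.06},{"translation":[-0.04,0.003,0],"rot":[0,0,0],"jaw":0.06},{"translation":[-0.04,0.0,0],"rot":[0,0,0],"jaw":0.06},{"translation":[0,0.0,0],"rot":[0,0,0],"jaw":0.06}]'
python3 - <<'E'
from h import *
go([.455,-.35,.25],0); print(arm.observe()['joints'])
im,c=grab('wrist'); cv2.imwrite('pics/w1.png',im[:,:,::-1])
im,c=grab('scene'); cv2.imwrite('pics/s1.png',im[:,:,::-1])
E
```

```text
clock: 4.75
position: [0.4518, -0.233, 0.2409]
ee_rot: [2.215, 2.228, 0.001]
force: [0.7, 0.4, 0.3]
width: 0.656
clock: 5.08
position: [0.4553, -0.36, 0.2412]
ee_rot: [2.223, 2.214, -0.007]
force: [-1.6, 0.1, 0.6]
width: 0.655
shift(tool,mm) [10.  -0.3 -8.9] rot opts deg [-0.   0.3 -0.2] | [  0.5   0.  179.8] | pos [ 455.3 -360.   241.2] jaw yaw -0.2 tilt 0.33 j7 0.88 t 5.1 w 0.060 F [-1.6  0.1  0.6]
[ 0.0503428   0.41908296  0.74310197  1.72986743 -0.30727719  1.11029445
  0.88380005]
```

View pics/w1.png

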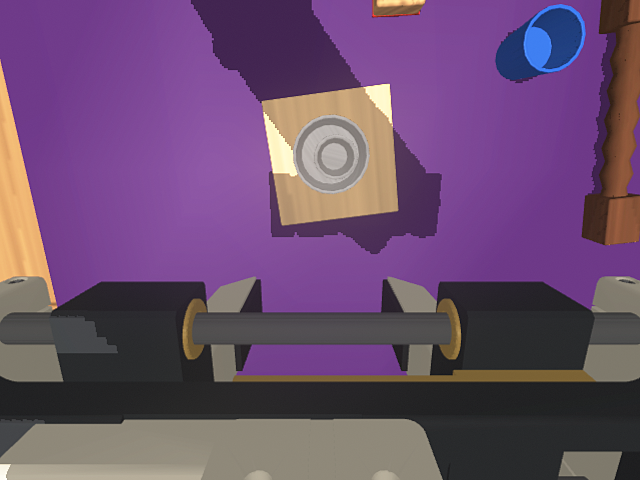

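View pics/s1.png

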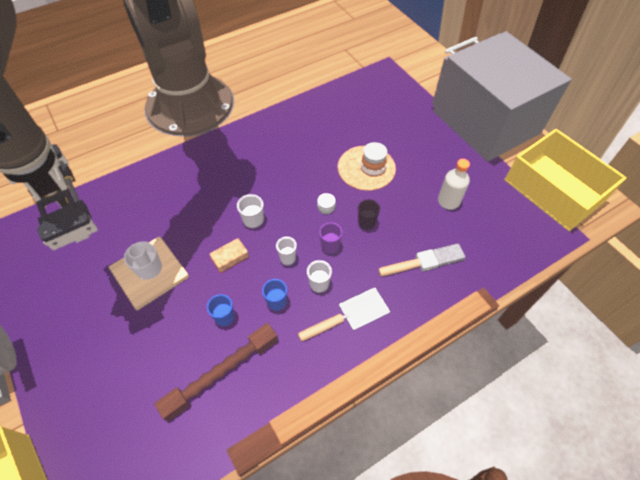

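Run:
```python
from h import *
im,c=grab('wrist')
cr=im[100:210,270:400]; cv2.imwrite('pics/w1c.png',cv2.resize(cr,None,fx=5,fy=5,interpolation=cv2.INTER_CUBIC)[:,:,::-1])
# draw hypotheses
p1=ray(c,(332,154),.075)[:2]; p5=ray(c,(334,157),.099)[:2]; print(p1,p5)
bc=[ray(c,u,.015)[:2] for u in ((263,101),(389,84),(398,211),(282,225))]; print('board',np.round(np.mean(bc,0),4),[np.round(b,3).tolist() for b in bc])
for z,x in((0.075,p1),):
    pass
o=cv2.resize(cr,None,fx=5,fy=5,interpolation=cv2.INTER_CUBIC).copy()
for p,z,r in ((p1,.075,.034),(p5,.099,.018)):
    q=(proj(c,ring(*p,z,r))-[270,100]+.5)*5
    cv2.polylines(o,[q.astype(np.int32)],True,(255,0,0),1)
cv2.imwrite('pics/w1d.png',o[:,:,::-1])
```

```text
[ 0.46662436 -0.28500776] [ 0.46756894 -0.28713799]
board [ 0.4694 -0.2898] [[0.399, -0.234], [0.524, -0.218], [0.541, -0.346], [0.414, -0.361]]
```

View pics/w1d.png

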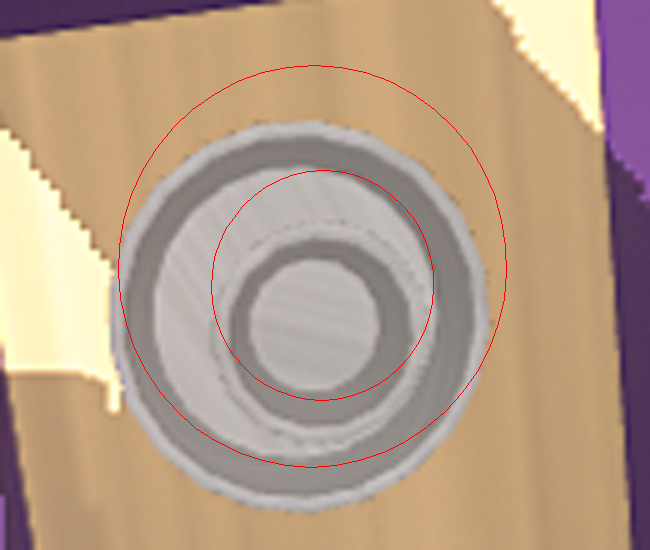

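```bash
cat > ov.py <<'E'
from h import *
import sys
def overlay(cam,items,box,out,S=5):
    im,c=grab(cam); x0,y0,x1,y1=box
    o=cv2.resize(im[y0:y1,x0:x1],None,fx=S,fy=S,interpolation=cv2.INTER_CUBIC).copy()
    res=[]
    for uv,z,r in items:
        p=ray(c,uv,z)[:2]; res.append(p)
        q=(proj(c,ring(*p,z,r))-[x0,y0]+.5)*S
        cv2.polylines(o,[q.astype(np.int32)],True,(255,0,0),1)
    cv2.imwrite(out,o[:,:,::-1]); return im,c,res
E
python3 - <<'E'
from ov import *
im,c,r=overlay('wrist',[((329.4,162.8),.075,.034),((333.5,166.2),.099,.018)],(270,100,400,210),'pics/w2d.png')
print(r); go([*r[1],.15],0)
bc=[ray(c,u,.015)[:2] for u in ((263,110),(389,93),(398,220),(282,234))]; print('board',np.round(np.mean(bc,0),4))
cv2.imwrite('pics/w2.png',im[:,:,::-1])
E
```

```text
[array([ 0.46501979, -0.29032578]), array([ 0.46785574, -0.2922495 ])]
shift(tool,mm) [57.8 10.  90.5] rot opts deg [-0.  -0.1  0.2] | [ 1.000e-01 -0.000e+00 -1.798e+02] | pos [ 458.  -350.2  240.4] jaw yaw 0.2 tilt 0.07 j7 0.88 t 5.3 w 0.060 F [0.1 0.1 0. ]
board [ 0.4701 -0.2968]
```

View pics/w2d.png

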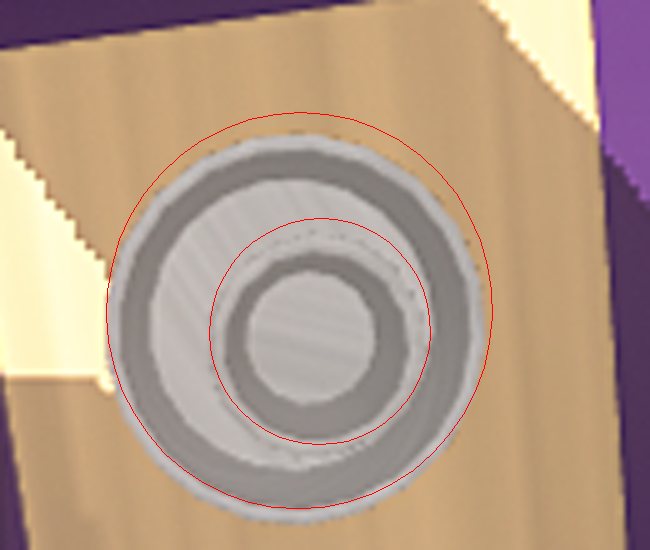

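View pics/w2.png

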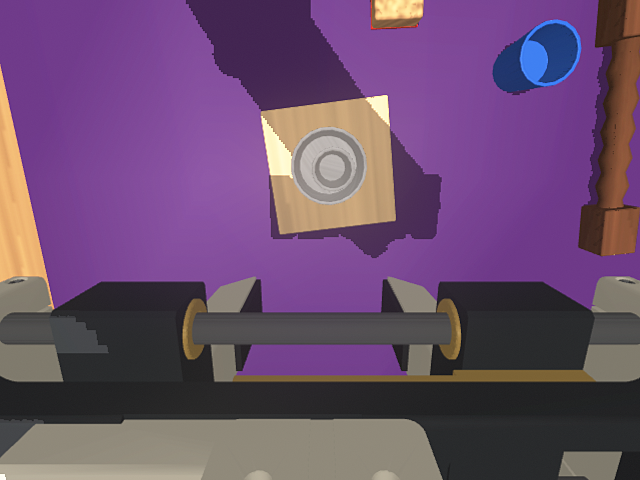

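```bash
python3 -m creep '[{"translation":[0.028,0.005,0],"rot":[0,0,0],"jaw":0.06},{"translation":[0.028,0.005,0.02],"rot":[0,0,0],"jaw":0.06},{"translation":[0,0,0.03],"rot":[0,0,0],"jaw":0.06},{"translation":[0,0,0.03],"rot":[0,0,0],"jaw":0.06},{"translation":[0,0,0.015],"rot":[0,0,0],"jaw":0.06},{"translation":[0,0,0],"rot":[0,0,0],"jaw":0.06},{"translation":[0,0,0],"rot":[0,0,0],"jaw":0.06}]'
python3 - <<'E'
from ov import *
go([.4677,-.2942,.095],0)
im,c=grab('wrist'); cv2.imwrite('pics/w3.png',im[:,:,::-1])
E
```

```text
clock: 5.87
position: [0.4681, -0.2935, 0.1457]
ee_rot: [-2.216, -2.224, -0.0]
force: [0.9, -0.3, -0.3]
width: 0.655
shift(tool,mm) [-0.7 -0.3 50.7] rot opts deg [-0.1 -0.1  0.2] | [ 1.000e-01 -1.000e-01 -1.798e+02] | pos [ 468.1 -293.5  145.7] jaw yaw 0.2 tilt 0.09 j7 0.85 t 5.9 w 0.060 F [ 0.9 -0.3 -0.3]
```

View pics/w3.png

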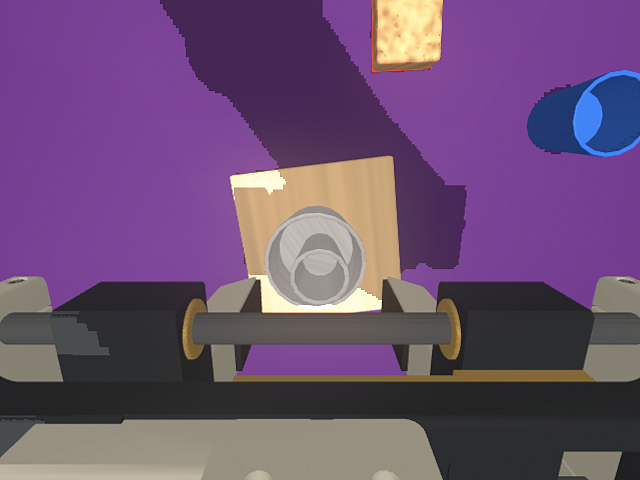

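Run:
```python
from ov import *
im,c,r=overlay('wrist',[((321,277),.099,.018),((315.5,259),.075,.034)],(250,190,390,320),'pics/w3d.png')
print(r); p,R,s=tool(); print(proj(c,[p[0],p[1],p[2]+.005]),proj(c,[p[0],p[1],.099]))
```

```text
[array([ 0.46898153, -0.29599549]), array([ 0.46531858, -0.29239906])]
[[320.5700443  317.02454446]] [[320.73398288 275.32704678]]
```

View pics/w3d.png

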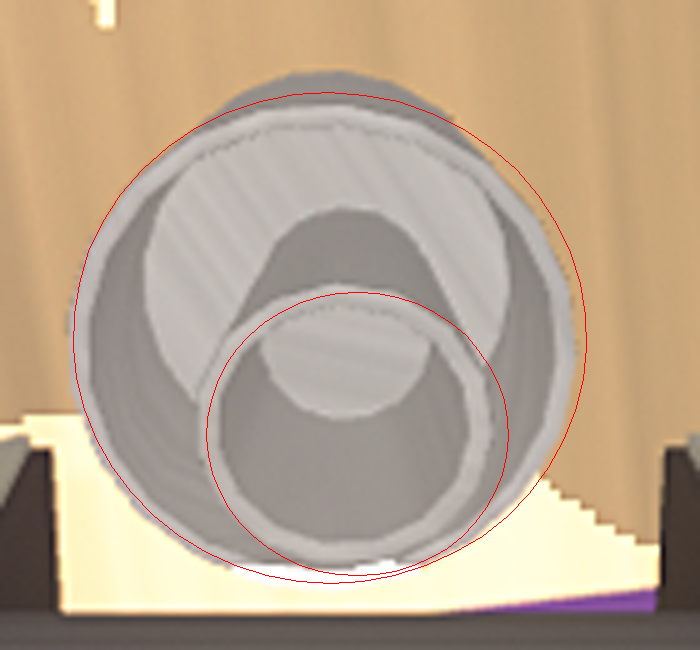

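```bash
python3 -m creep '[{"translation":[0,-0.001,0.02],"rot":[0,0,0],"jaw":0.06},{"translation":[0,0,0.02],"rot":[0,0,0],"jaw":0.06},{"translation":[0,0,0.011],"rot":[0,0,0],"jaw":0.06},{"translation":[0,0,0],"rot":[0,0,0],"jaw":0.06},{"translation":[0,0,0],"rot":[0,0,0],"jaw":0.03},{"translation":[0,0,0],"rot":[0,0,0],"jaw":0.02},{"translation":[0,0,0],"rot":[0,0,0],"jaw":0.02},{"translation":[0,0,0],"rot":[0,0,0],"jaw":0.02},{"translation":[0,0,0],"rot":[0,0,0],"jaw":0.02},{"translation":[0,0,0],"rot":[0,0,0],"jaw":0.02}]' 20
python3 - <<'E'
from ov import *
go([.4677,-.2942,.095],0)
E
```

```text
clock: 6.8
position: [0.4672, -0.2955, 0.0955]
ee_rot: [2.22, 2.221, 0.001]
force: [-1.3, 0.8, 7.0]
width: 0.381
shift(tool,mm) [1.3 0.5 0.5] rot opts deg [0.1 0.  0. ] | [-0.0e+00  1.0e-01 -1.8e+02] | pos [ 467.2 -295.5   95.5] jaw yaw 0.0 tilt 0.07 j7 0.90 t 6.8 w 0.035 F [-1.3  0.8  7. ]
```

```bash
python3 -m creep '[{"translation":[0,0,-0.01],"rot":[0,0,0],"jaw":0.02},{"translation":[0,0,-0.02],"rot":[0,0,0],"jaw":0.02},{"translation":[0,0,-0.03],"rot":[0,0,0],"jaw":0.02},{"translation":[0,0,-0.03],"rot":[0,0,0],"jaw":0.02},{"translation":[0,0,0],"rot":[0,0,0],"jaw":0.02},{"translation":[0,0,0],"rot":[0,0,0],"jaw":0.02}]' 20
python3 - <<'E'
from ov import *
go([.40,-.15,.10],0)
im,c=grab('wrist'); cv2.imwrite('pics/w4.png',im[:,:,::-1])
im,c=grab('side'); cv2.imwrite('pics/d4.png',im[:,:,::-1])
E
```

```text
clock: 7.3
position: [0.4678, -0.2956, 0.1867]
ee_rot: [2.218, 2.22, 0.003]
force: [-0.7, -0.3, -1.1]
width: 0.378
shift(tool,mm) [145.7 -68.   86.3] rot opts deg [0.2 0.1 0. ] | [-1.0e-01  3.0e-01 -1.8e+02] | pos [ 467.8 -295.6  186.7] jaw yaw 0.0 tilt 0.20 j7 0.81 t 7.3 w 0.035 F [-0.7 -0.3 -1.1]
```

View pics/w4.png

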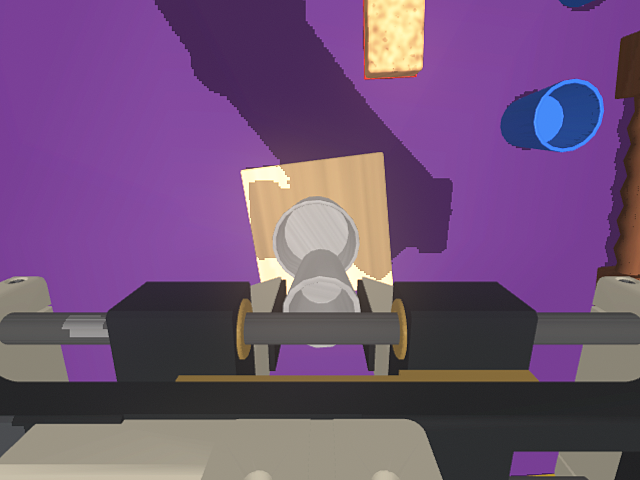

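View pics/d4.png

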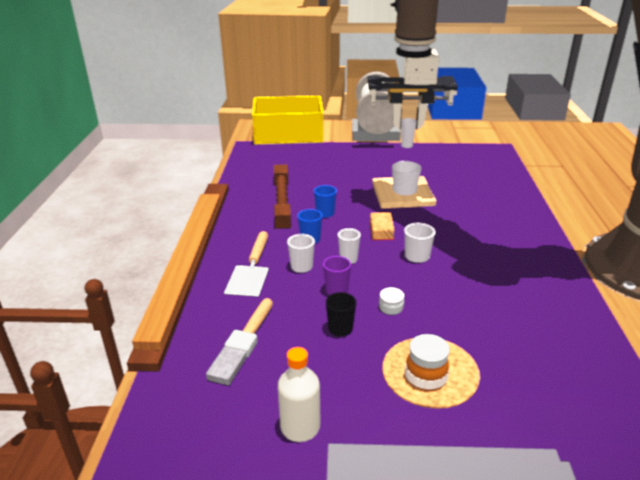

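```bash
python3 -m creep '[{"translation":[0.036,-0.017,0],"rot":[0,0,0],"jaw":0.02},{"translation":[0.036,-0.017,0],"rot":[0,0,0],"jaw":0.02},{"translation":[0.036,-0.017,0.01],"rot":[0,0,0],"jaw":0.02},{"translation":[0.037,-0.017,0.03],"rot":[0,0,0],"jaw":0.02},{"translation":[0,0,0.035],"rot":[0,0,0],"jaw":0.02},{"translation":[0,0,0.03],"rot":[0,0,0],"jaw":0.02},{"translation":[0,0,0.014],"rot":[0,0,0],"jaw":0.02},{"translation":[0,0,0.004],"rot":[0,0,0],"jaw":0.02},{"translation":[0,0,0],"rot":[0,0,0],"jaw":0.02},{"translation":[0,0,0],"rot":[0,0,0],"jaw":0.02},{"translation":[0,0,0],"rot":[0,0,0],"jaw":0.02}]' 20
python3 - <<'E'
from ov import *
go([.40,-.15,.057],0)
E
```

```text
clock: 8.32
position: [0.4023, -0.1571, 0.0677]
ee_rot: [2.221, 2.221, 0.001]
force: [-0.4, -0.2, -0.8]
width: 0.381
shift(tool,mm) [ 7.1 -2.3 10.7] rot opts deg [0.1 0.  0. ] | [-0.0e+00  1.0e-01 -1.8e+02] | pos [ 402.3 -157.1   67.7] jaw yaw 0.0 tilt 0.07 j7 0.73 t 8.3 w 0.035 F [-0.4 -0.2 -0.8]
```

Some rows were shortened; going down the rest slowly and releasing.

```bash
python3 -m creep '[{"translation":[0,0,0.004],"rot":[0,0,0],"jaw":0.02},{"translation":[0,0,0.004],"rot":[0,0,0],"jaw":0.02},{"translation":[0,0,0.002],"rot":[0,0,0],"jaw":0.02},{"translation":[0,0,0.001],"rot":[0,0,0],"jaw":0.02},{"translation":[0,0,0],"rot":[0,0,0],"jaw":0.02},{"translation":[0,0,0],"rot":[0,0,0],"jaw":0.02}]' 20
python3 - <<'E'
from ov import *
go([.40,-.15,.057],0)
E
```

```text
clock: 8.82
position: [0.4021, -0.1572, 0.0564]
ee_rot: [2.221, 2.221, 0.001]
force: [-1.5, -0.4, 8.3]
width: 0.38
shift(tool,mm) [ 7.2 -2.1 -0.6] rot opts deg [ 0.1  0.  -0. ] | [ 0.0e+00 -1.0e-01  1.8e+02] | pos [ 402.1 -157.2   56.4] jaw yaw -0.0 tilt 0.06 j7 0.75 t 8.8 w 0.035 F [-1.5 -0.4  8.3]
```

```bash
python3 -m creep '[{"translation":[0,0,0],"rot":[0,0,0],"jaw":0.05},{"translation":[0,0,0],"rot":[0,0,0],"jaw":0.06},{"translation":[0,0,0],"rot":[0,0,0],"jaw":0.06},{"translation":[0,0,-0.02],"rot":[0,0,0],"jaw":0.06},{"translation":[0,0,-0.03],"rot":[0,0,0],"jaw":0.06},{"translation":[0,0,-0.03],"rot":[0,0,0],"jaw":0.088},{"translation":[-0.04,0.015,-0.01],"rot":[0,0,0],"jaw":0.088},{"translation":[-0.04,0.015,0],"rot":[0,0,0],"jaw":0.088},{"translation":[-0.04,0.015,0],"rot":[0,0,0],"jaw":0.088},{"translation":[-0.03,0.015,0],"rot":[0,0,0],"jaw":0.088},{"translation":[0,0,0],"rot":[0,0,0],"jaw":0.088},{"translation":[0,0,0],"rot":[0,0,0],"jaw":0.088}]'
python3 - <<'E'
from ov import *
go([.465,-.2925,.069],0)
im,c=grab('wrist');im,c=grab('wrist');im,c=grab('wrist'); cv2.imwrite('pics/w5.png',im[:,:,::-1])
p,R,s=tool(); print(proj(c,[.465,-.2925,.075]),ray(c,(321,277),.099))
im,c=grab('scene'); cv2.imwrite('pics/s5.png',im[:,:,::-1])
E
```

```text
clock: 9.82
position: [0.4603, -0.3046, 0.1452]
ee_rot: [2.223, 2.219, -0.002]
force: [-0.3, 0.9, 0.0]
width: 0.959
shift(tool,mm) [12.2  4.7 76.1] rot opts deg [-0.   0.1 -0.1] | [1.000e-01 0.000e+00 1.799e+02] | pos [ 460.3 -304.6  145.2] jaw yaw -0.1 tilt 0.07 j7 0.88 t 9.8 w 0.088 F [-0.3  0.9  0. ]
[[328.58428421 249.09348409]] [ 0.46011424 -0.30280028  0.099     ]
```

View pics/w5.png

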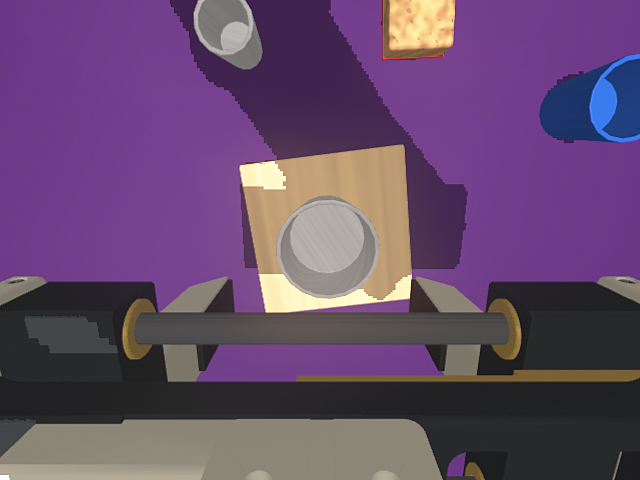

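View pics/s5.png

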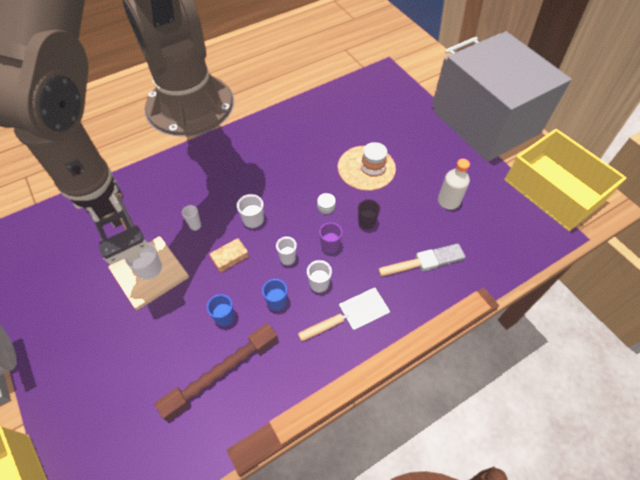

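```bash
python3 -m creep '[{"translation":[0.012,0.0045,0.01],"rot":[0,0,0],"jaw":0.088},{"translation":[0,0,0.02],"rot":[0,0,0],"jaw":0.088},{"translation":[0,0,0.025],"rot":[0,0,0],"jaw":0.088},{"translation":[0,0,0.02],"rot":[0,0,0],"jaw":0.088},{"translation":[0,0,0],"rot":[0,0,0],"jaw":0.088},{"translation":[0,0,0],"rot":[0,0,0],"jaw":0.06},{"translation":[0,0,0],"rot":[0,0,0],"jaw":0.055},{"translation":[0,0,0],"rot":[0,0,0],"jaw":0.055},{"translation":[0,0,0],"rot":[0,0,0],"jaw":0.055},{"translation":[0,0,0],"rot":[0,0,0],"jaw":0.055}]' 25
python3 - <<'E'
from ov import *
go([.465,-.2925,.069],0)
c=optics.camera_info('wrist')
E
```

```text
clock: 10.85
position: [0.4652, -0.2908, 0.0716]
ee_rot: [2.22, 2.221, 0.001]
force: [-2.3, 1.1, 7.1]
width: 0.715
shift(tool,mm) [-1.7 -0.2  2.6] rot opts deg [0.1 0.  0. ] | [-0.0e+00  1.0e-01 -1.8e+02] | pos [ 465.2 -290.8   71.6] jaw yaw 0.0 tilt 0.08 j7 0.93 t 10.8 w 0.066 F [-2.3  1.1  7.1]
```

```bash
python3 -m creep '[{"translation":[0,0,-0.015],"rot":[0,0,0],"jaw":0.055},{"translation":[0,0,-0.025],"rot":[0,0,0],"jaw":0.055},{"translation":[0,0,-0.03],"rot":[0,0,0],"jaw":0.055},{"translation":[0,0,-0.03],"rot":[0,0,0],"jaw":0.055},{"translation":[0.01,0,-0.01],"rot":[0,0,0],"jaw":0.055},{"translation":[0.03,-0.005,0],"rot":[0,0,0],"jaw":0.055},{"translation":[0.035,-0.006,0],"rot":[0,0,0],"jaw":0.055},{"translation":[0.035,-0.006,0],"rot":[0,0,0],"jaw":0.055},{"translation":[0.035,-0.006,0],"rot":[0,0,0],"jaw":0.055},{"translation":[0.035,-0.006,0],"rot":[0,0,0],"jaw":0.055},{"translation":[0.035,-0.006,0],"rot":[0,0,0],"jaw":0.055},{"translation":[0.035,-0.006,0],"rot":[0,0,0],"jaw":0.055}]'
python3 -m creep '[{"translation":[0.035,-0.006,0],"rot":[0,0,0],"jaw":0.055},{"translation":[0.035,-0.006,0],"rot":[0,0,0],"jaw":0.055},{"translation":[0.035,-0.006,0],"rot":[0,0,0],"jaw":0.055},{"translation":[0.03,-0.006,0],"rot":[0,0,0],"jaw":0.055},{"translation":[0.01,0,0.01],"rot":[0,0,0],"jaw":0.055},{"translation":[0,0,0.02],"rot":[0,0,0],"jaw":0.055},{"translation":[0,0,0],"rot":[0,0,0],"jaw":0.055},{"translation":[0,0,0],"rot":[0,0,0],"jaw":0.055}]'
python3 - <<'E'
from ov import *
go([.40,.10,.0566],0); print(arm.observe()['joints'])
im,c=grab('scene'); cv2.imwrite('pics/s6.png',im[:,:,::-1])
E
```

```text
clock: 11.85
position: [0.423, -0.0391, 0.1808]
ee_rot: [-2.221, -2.222, -0.002]
force: [0.1, 0.6, -3.0]
width: 0.714
clock: 12.52
position: [0.3989, 0.1037, 0.1504]
ee_rot: [-2.221, -2.221, 0.003]
force: [0.2, -0.5, -3.4]
width: 0.715
shift(tool,mm) [-3.6  1.2 93.8] rot opts deg [-0.1  0.1 -0. ] | [1.0e-01 2.0e-01 1.8e+02] | pos [398.9 103.7 150.4] jaw yaw -0.0 tilt 0.12 j7 -0.15 t 12.5 w 0.066 F [ 0.2 -0.5 -3.4]
[-0.92346614  0.22575995  0.64569763  2.21332833 -0.19618567  0.75847758
 -0.14672764]
```

View pics/s6.png

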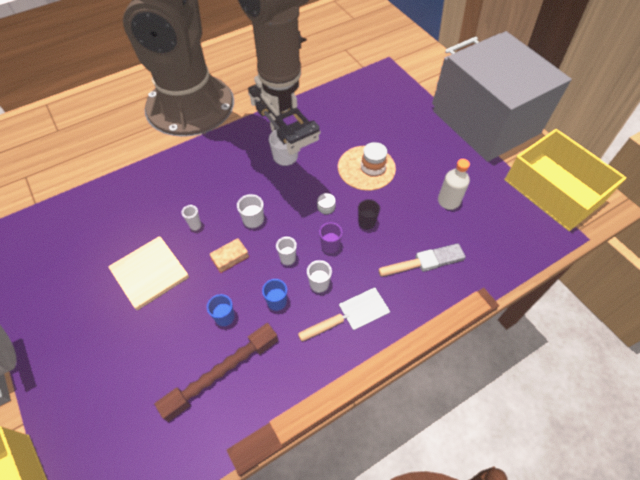

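```bash
python3 -m creep '[{"translation":[0,0,0.025],"rot":[0,0,0],"jaw":0.055},{"translation":[0,0,0.025],"rot":[0,0,0],"jaw":0.055},{"translation":[0,0,0.022],"rot":[0,0,0],"jaw":0.055},{"translation":[0,0,0.012],"rot":[0,0,0],"jaw":0.055},{"translation":[0,0,0.006],"rot":[0,0,0],"jaw":0.055},{"translation":[0,0,0.003],"rot":[0,0,0],"jaw":0.055},{"translation":[0,0,0.001],"rot":[0,0,0],"jaw":0.055},{"translation":[0,0,0],"rot":[0,0,0],"jaw":0.055},{"translation":[0,0,0],"rot":[0,0,0],"jaw":0.055}]'
```

```text
clock: 13.32
position: [0.4003, 0.1045, 0.0573]
ee_rot: [2.221, 2.222, 0.003]
force: [0.9, 0.6, -3.0]
width: 0.709
```

```bash
python3 -m creep '[{"translation":[0,0,0.0015],"rot":[0,0,0],"jaw":0.055},{"translation":[0,0,0],"rot":[0,0,0],"jaw":0.088},{"translation":[0,0,0],"rot":[0,0,0],"jaw":0.088},{"translation":[0,0,0],"rot":[0,0,0],"jaw":0.088},{"translation":[0,0,-0.02],"rot":[0,0,0],"jaw":0.088},{"translation":[0,0,-0.03],"rot":[0,0,0],"jaw":0.088},{"translation":[0,0,-0.03],"rot":[0,0,0],"jaw":0.088},{"translation":[0,0,-0.03],"rot":[0,0,0],"jaw":0.088},{"translation":[0.025,0.014,-0.03],"rot":[0,0,0],"jaw":0.088},{"translation":[0.03,0.02,0],"rot":[0,0,0],"jaw":0.088},{"translation":[0.03,0.02,0],"rot":[0,0,0],"jaw":0.088},{"translation":[0.03,0.02,0],"rot":[0,0,0],"jaw":0.088}]'
python3 -m creep '[{"translation":[0.03,0,0],"rot":[0,0,0],"jaw":0.088},{"translation":[0,0,0],"rot":[0,0,0],"jaw":0.088},{"translation":[0,0,0],"rot":[0,0,0],"jaw":0.088},{"translation":[0,0,0],"rot":[0,0,0],"jaw":0.088}]'
python3 - <<'E'
from ov import *
im,c=grab('wrist'); im,c,r=overlay('wrist',[],(0,0,10,10),'pics/x.png'); cv2.imwrite('pics/w7.png',im[:,:,::-1])
go([.475,.31,.059],0)
im,c=grab('scene'); cv2.imwrite('pics/s7.png',im[:,:,::-1])
E
```

```text
clock: 14.32
position: [0.4745, 0.2213, 0.1961]
ee_rot: [-2.22, -2.222, -0.004]
force: [0.3, -0.6, 1.2]
width: 0.959
clock: 14.65
position: [0.4733, 0.2485, 0.1948]
ee_rot: [2.221, 2.222, -0.001]
force: [-0.7, -1.3, -0.6]
width: 0.958
shift(tool,mm) [ 62.1   1.5 136.1] rot opts deg [-0.   0.  -0.1] | [  0.    0.  179.9] | pos [473.5 248.  195.1] jaw yaw -0.1 tilt 0.02 j7 -0.31 t 14.8 w 0.088 F [-0.4 -0.5  0.9]
```

View pics/w7.png

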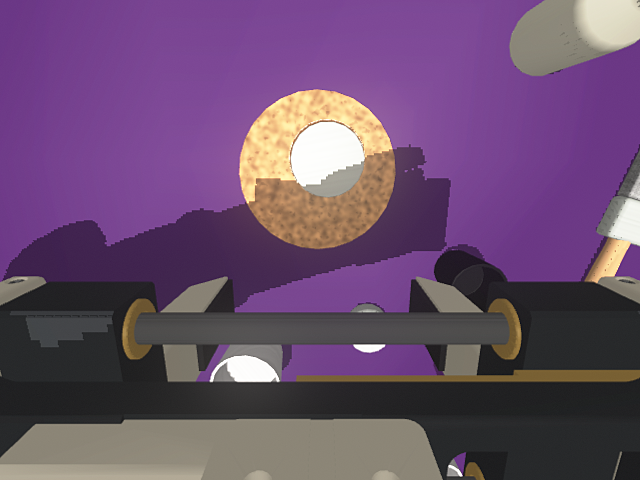

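View pics/s7.png

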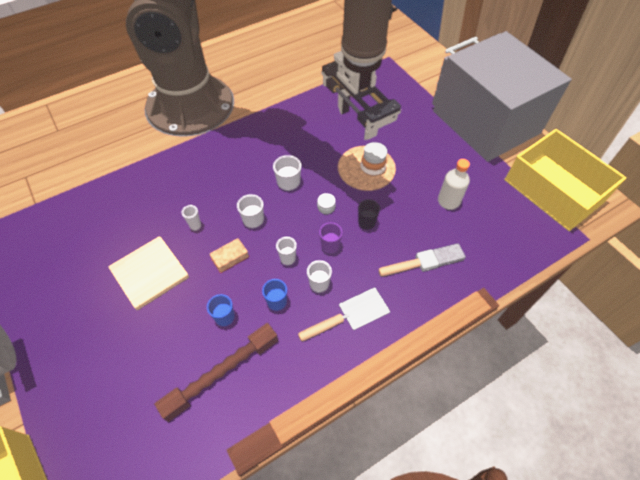

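Run:
```python
from ov import *
im,c,r=overlay('wrist',[((327,158.5),.065,.033),((317.5,169),.005,.075)],(230,80,405,260),'pics/w7d.png',3)
print('jar,mat',r)
go([*r[0],.059],0)
b,cb=grab('side'); print('side mat px proj',proj(cb,[*r[1],.005]),'jar top',proj(cb,[*r[0],.065]))
a,ca=grab('scene');print('scene mat px proj',proj(ca,[*r[1],.005]),'jar top',proj(ca,[*r[0],.065]))
```

```text
jar,mat [array([0.47860466, 0.31336421]), array([0.47046938, 0.30238822])]
shift(tool,mm) [ 65.1   5.  136.3] rot opts deg [ 0.  -0.  -0.1] | [ -0.   -0.  179.9] | pos [473.6 248.2 195.3] jaw yaw -0.1 tilt 0.02 j7 -0.31 t 14.8 w 0.088 F [-0.2 -0.2  0.1]
side mat px proj [[430.28701606 371.76772886]] jar top [[429.35825587 347.85672564]]
scene mat px proj [[368.36390229 166.19286685]] jar top [[375.97570347 150.51238202]]
```

View pics/w7d.png

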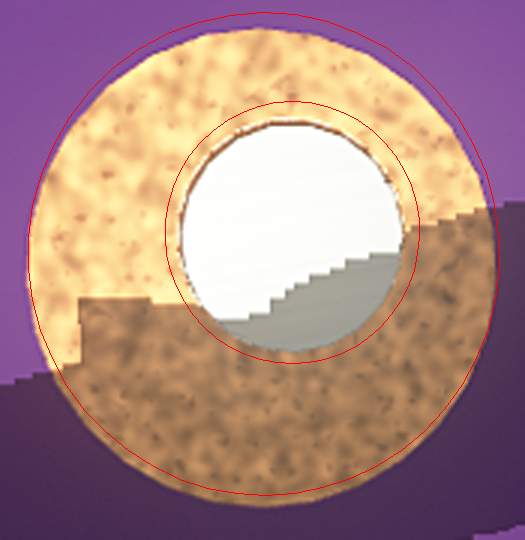

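```bash
python3 - <<'E'
from ov import *
im,c,r=overlay('wrist',[((327,159.5),.065,.029),((317.4,173.2),.005,.075)],(230,80,405,260),'pics/w7e.png',3)
print('jar,mat',r)
go([*r[0],.059],0)
b,cb=grab('side'); 
print('side mat px proj',proj(cb,[*r[1],.005]),'jar top',proj(cb,[*r[0],.065]))
a,ca=grab('scene');print('scene mat px proj',proj(ca,[*r[1],.005]),'jar top',proj(ca,[*r[0],.065]))
for im,c,nm in((b,cb,'side'),(a,ca,'scene')):
    f=fit(im,c,'cork_mat',r[1],0,kind='np') ; print(nm,f)
    o=im.copy()
    cv2.polylines(o,[proj(c,ring(*r[1],.005,.075)).astype(np.int32)],True,(255,0,0),1)
    cv2.polylines(o,[proj(c,ring(*r[0],.065,.029)).astype(np.int32)],True,(0,255,0),1)
    cv2.polylines(o,[proj(c,ring(*r[0],.005,.033)).astype(np.int32)],True,(0,255,0),1)
    cc=proj(c,[*r[1],.03])[0].astype(int); cv2.imwrite(f'pics/m_{nm}.png',cv2.resize(o[cc[1]-60:cc[1]+60,cc[0]-60:cc[0]+60],None,fx=4,fy=4)[:,:,::-1])
E
python3 -c "
import cv2,numpy as np
cv2.imwrite('pics/m.png',np.hstack([cv2.resize(cv2.imread('pics/m_side.png'),(390,390)),cv2.resize(cv2.imread('pics/m_scene.png'),(390,390))]))"
```

```text
jar,mat [array([0.47868335, 0.31324864]), array([0.47044866, 0.2991001 ])]
shift(tool,mm) [ 64.4   5.  136.2] rot opts deg [ 0. -0. -0.] | [ -0.  -0. 180.] | pos [473.6 248.8 195.2] jaw yaw -0.0 tilt 0.02 j7 -0.31 t 15.0 w 0.088 F [0.4 1.1 0.2]
side mat px proj [[430.05502611 370.24173734]] jar top [[429.2960873  347.80199544]]
scene mat px proj [[367.32558931 166.69598418]] jar top [[375.95630203 150.55051411]]
side (array([0.46968305, 0.29522784]), np.float64(0.9761262521685601))
scene (array([0.46866714, 0.29605744]), np.float64(0.9143101734231747))
```

View pics/w7e.png

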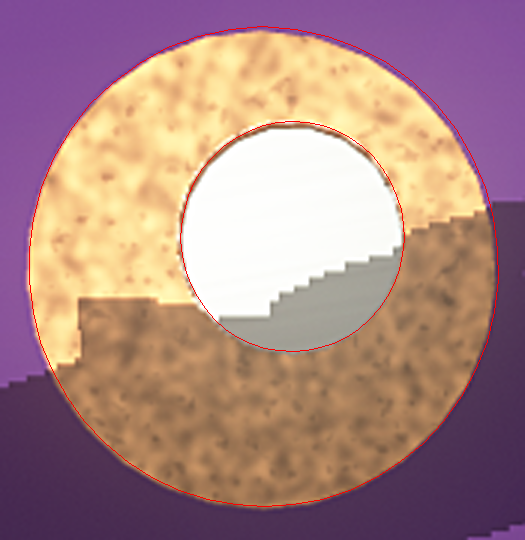

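View pics/m.png

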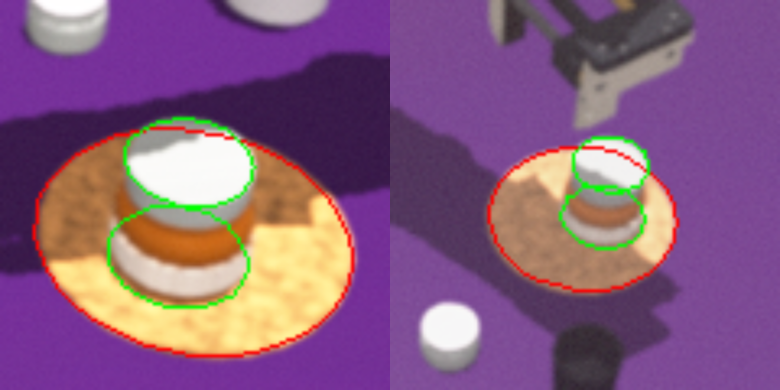

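```bash
python3 -m creep '[{"translation":[0.03,0.005,0],"rot":[0,0,0],"jaw":0.088},{"translation":[0.034,0,0.01],"rot":[0,0,0],"jaw":0.088},{"translation":[0,0,0.03],"rot":[0,0,0],"jaw":0.088},{"translation":[0,0,0.03],"rot":[0,0,0],"jaw":0.088},{"translation":[0,0,0.01],"rot":[0,0,0],"jaw":0.088},{"translation":[0,0,0],"rot":[0,0,0],"jaw":0.088},{"translation":[0,0,0],"rot":[0,0,0],"jaw":0.088}]'
python3 - <<'E'
from ov import *
go([.4785,.3125,.045],0)
im,c,r=overlay('wrist',[],(0,0,10,10),'pics/x.png'); cv2.imwrite('pics/w8.png',im[:,:,::-1]); print(proj(c,[.4785,.3125,.065]))
E
```

```text
clock: 15.68
position: [0.4789, 0.3127, 0.1155]
ee_rot: [2.222, 2.221, -0.001]
force: [0.2, -0.5, 0.1]
width: 0.961
shift(tool,mm) [-0.2 -0.4 70.5] rot opts deg [-0.  0. -0.] | [1.0e-01 0.0e+00 1.8e+02] | pos [478.9 312.7 115.5] jaw yaw -0.0 tilt 0.04 j7 -0.32 t 15.7 w 0.088 F [ 0.2 -0.5  0.1]
[[319.72838743 273.1470875 ]]
```

View pics/w8.png

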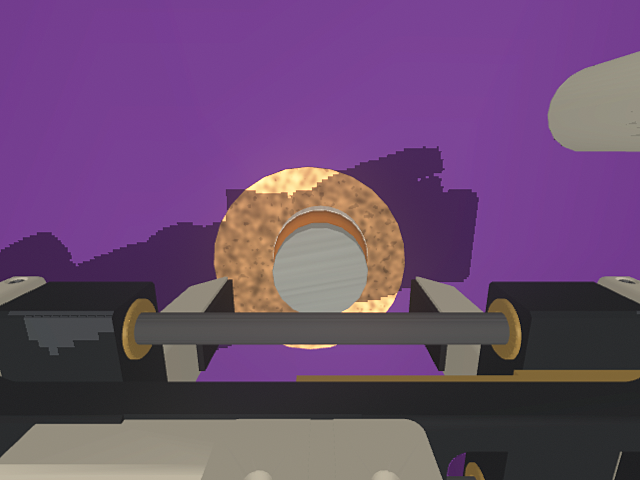

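```bash
python3 -m creep '[{"translation":[0,0,0.02],"rot":[0,0,0],"jaw":0.088},{"translation":[0,0,0.025],"rot":[0,0,0],"jaw":0.088},{"translation":[0,0,0.018],"rot":[0,0,0],"jaw":0.088},{"translation":[0,0,0.007],"rot":[0,0,0],"jaw":0.088},{"translation":[0,0,0],"rot":[0,0,0],"jaw":0.088},{"translation":[0,0,0],"rot":[0,0,0],"jaw":0.07},{"translation":[0,0,0],"rot":[0,0,0],"jaw":0.05},{"translation":[0,0,0],"rot":[0,0,0],"jaw":0.05},{"translation":[0,0,0],"rot":[0,0,0],"jaw":0.05},{"translation":[0,0,0],"rot":[0,0,0],"jaw":0.05},{"translation":[0,0,0],"rot":[0,0,0],"jaw":0.05}]' 30
python3 - <<'E'
from ov import *
go([.4785,.3125,.045],0)
E
```

```text
clock: 16.65
position: [0.4788, 0.3138, 0.0459]
ee_rot: [-2.22, -2.222, -0.002]
force: [-1.8, 0.1, 7.1]
width: 0.689
shift(tool,mm) [-1.3 -0.3  0.9] rot opts deg [ 0.  -0.1  0. ] | [ 1.0e-01  0.0e+00 -1.8e+02] | pos [478.8 313.8  45.9] jaw yaw 0.0 tilt 0.07 j7 -0.26 t 16.6 w 0.063 F [-1.8  0.1  7.1]
```

```bash
python3 -m creep '[{"translation":[0,0,-0.01],"rot":[0,0,0],"jaw":0.05},{"translation":[0,0,-0.025],"rot":[0,0,0],"jaw":0.05},{"translation":[0,0,-0.03],"rot":[0,0,0],"jaw":0.05},{"translation":[0,0,-0.03],"rot":[0,0,0],"jaw":0.05},{"translation":[-0.01,0,-0.03],"rot":[0,0,0],"jaw":0.05},{"translation":[-0.03,0,0],"rot":[0,0,0],"jaw":0.05},{"translation":[-0.035,0,0],"rot":[0,0,0],"jaw":0.05},{"translation":[-0.035,0,0],"rot":[0,0,0],"jaw":0.05},{"translation":[-0.035,0,0],"rot":[0,0,0],"jaw":0.05},{"translation":[-0.035,0,0],"rot":[0,0,0],"jaw":0.05},{"translation":[-0.035,0,0],"rot":[0,0,0],"jaw":0.05},{"translation":[-0.035,0,0],"rot":[0,0,0],"jaw":0.05}]'
python3 -m creep '[{"translation":[-0.035,0,0],"rot":[0,0,0],"jaw":0.05},{"translation":[-0.035,0,0],"rot":[0,0,0],"jaw":0.05},{"translation":[-0.035,0,0],"rot":[0,0,0],"jaw":0.05},{"translation":[-0.035,0,0],"rot":[0,0,0],"jaw":0.05},{"translation":[-0.035,0,0],"rot":[0,0,0],"jaw":0.05},{"translation":[-0.035,0,0],"rot":[0,0,0],"jaw":0.05},{"translation":[-0.035,0,0],"rot":[0,0,0],"jaw":0.05},{"translation":[-0.035,0,0],"rot":[0,0,0],"jaw":0.05},{"translation":[-0.035,0,0],"rot":[0,0,0],"jaw":0.05},{"translation":[-0.02,0,0],"rot":[0,0,0],"jaw":0.05},{"translation":[0,0,0],"rot":[0,0,0],"jaw":0.05},{"translation":[0,0,0],"rot":[0,0,0],"jaw":0.05}]'
python3 - <<'E'
from ov import *
go([.468,-.298,.056],0)
a,ca=grab('scene');b,cb=grab('side'); cv2.imwrite('pics/s9.png',a[:,:,::-1]); cv2.imwrite('pics/d9.png',b[:,:,::-1])
w,cw=grab('wrist'); cv2.imwrite('pics/w9.png',w[:,:,::-1])
E
```

```text
clock: 17.65
position: [0.4782, 0.0616, 0.1706]
ee_rot: [-2.221, -2.222, -0.001]
force: [1.8, 0.6, -3.0]
width: 0.688
clock: 18.65
position: [0.4781, -0.2731, 0.1704]
ee_rot: [2.224, 2.218, -0.001]
force: [0.2, 0.4, -3.3]
width: 0.687
shift(tool,mm) [-24.9 -10.  114.4] rot opts deg [-0.   0.  -0.2] | [  0.    0.  179.8] | pos [ 478.1 -273.1  170.4] jaw yaw -0.2 tilt 0.03 j7 0.77 t 18.6 w 0.063 F [ 0.2  0.4 -3.3]
```

View pics/s9.png

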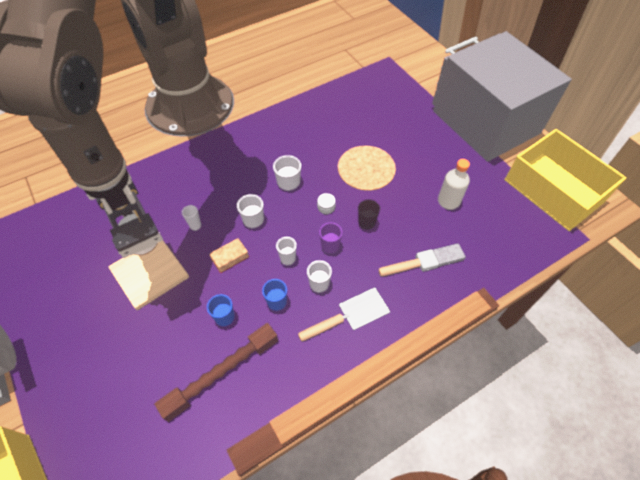

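View pics/w9.png

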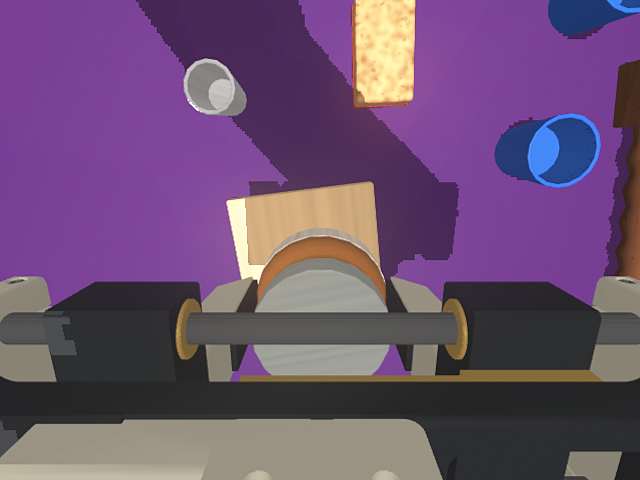

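Run:
```python
from ov import *
ca=optics.camera_info('scene'); cb=optics.camera_info('side')
a=cv2.imread('pics/s6.png')[:,:,::-1]
m=mask(np.ascontiguousarray(a),'np')[225:320,95:200]; n,l,st,ce=cv2.connectedComponentsWithStats(m); k=1+np.argmax(st[1:,4]); ys,xs=np.where(l==k)
print(ce[k]+[95,225],ray(ca,ce[k]+[95,225],.0135), cv2.minAreaRect(np.c_[xs+95,ys+225].astype(np.float32)))
print([np.round(ray(ca,u,.015)[:2],4) for u in ((109,268),(160,238),(187,276),(137,307))], np.mean([ray(ca,u,.015)[:2] for u in ((109,268),(160,238),(187,276),(137,307))],0))
```

```text
[148.00029369 272.39148311] [ 0.47100245 -0.29977244  0.0135    ] ((148.3617706298828, 271.4970703125), (54.30112075805664, 65.26872253417969), 57.528804779052734)
[array([ 0.4151, -0.3702]), array([ 0.4002, -0.243 ]), array([ 0.5265, -0.2292]), array([ 0.5393, -0.3498])] [ 0.4702663 -0.2980569]
```

```bash
python3 -m creep '[{"translation":[-0.025,-0.008,0.01],"rot":[0,0,0],"jaw":0.05},{"translation":[0,0,0.03],"rot":[0,0,0],"jaw":0.05},{"translation":[0,0,0.03],"rot":[0,0,0],"jaw":0.05},{"translation":[0,0,0.025],"rot":[0,0,0],"jaw":0.05},{"translation":[0,0,0.012],"rot":[0,0,0],"jaw":0.05},{"translation":[0,0,0.004],"rot":[0,0,0],"jaw":0.05},{"translation":[0,0,0.002],"rot":[0,0,0],"jaw":0.05},{"translation":[0,0,0.001],"rot":[0,0,0],"jaw":0.05},{"translation":[0,0,0],"rot":[0,0,0],"jaw":0.05},{"translation":[0,0,0],"rot":[0,0,0],"jaw":0.05}]'
python3 - <<'E'
from ov import *
go([.470,-.298,.056],0)
E
```

```text
clock: 19.63
position: [0.4717, -0.2969, 0.0572]
ee_rot: [2.219, 2.221, 0.001]
force: [0.1, 0.8, -2.3]
width: 0.689
shift(tool,mm) [-1.1 -1.7  1.2] rot opts deg [0.1 0.  0. ] | [-1.0e-01  2.0e-01 -1.8e+02] | pos [ 471.7 -296.9   57.2] jaw yaw 0.0 tilt 0.12 j7 0.94 t 19.6 w 0.063 F [ 0.1  0.8 -2.3]
```

Lower 1.5 mm to contact, release, rise, and head to pot1.

```bash
python3 -m creep '[{"translation":[0,0,0.001],"rot":[0,0,0],"jaw":0.05},{"translation":[0,0,0.001],"rot":[0,0,0],"jaw":0.05},{"translation":[0,0,0],"rot":[0,0,0],"jaw":0.05},{"translation":[0,0,0],"rot":[0,0,0],"jaw":0.088},{"translation":[0,0,0],"rot":[0,0,0],"jaw":0.088},{"translation":[0,0,0],"rot":[0,0,0],"jaw":0.088},{"translation":[0,0,-0.02],"rot":[0,0,0],"jaw":0.088},{"translation":[0,0,-0.03],"rot":[0,0,0],"jaw":0.088},{"translation":[0,0,-0.03],"rot":[0,0,0],"jaw":0.088},{"translation":[0,0,-0.03],"rot":[0,0,0],"jaw":0.088},{"translation":[0.02,0,-0.02],"rot":[0,0,0],"jaw":0.088},{"translation":[0.035,-0.008,0],"rot":[0,0,0],"jaw":0.088}]'
python3 -m creep '[{"translation":[0.035,-0.008,0],"rot":[0,0,0],"jaw":0.088},{"translation":[0.035,-0.008,0],"rot":[0,0,0],"jaw":0.088},{"translation":[0.035,-0.008,0],"rot":[0,0,0],"jaw":0.088},{"translation":[0.035,-0.008,0],"rot":[0,0,0],"jaw":0.088},{"translation":[0.035,-0.008,0],"rot":[0,0,0],"jaw":0.088},{"translation":[0.035,-0.008,0],"rot":[0,0,0],"jaw":0.088},{"translation":[0.035,-0.008,0],"rot":[0,0,0],"jaw":0.088},{"translation":[0.035,-0.008,0],"rot":[0,0,0],"jaw":0.088},{"translation":[0.03,0,0],"rot":[0,0,0],"jaw":0.088},{"translation":[0,0,0],"rot":[0,0,0],"jaw":0.088},{"translation":[0,0,0],"rot":[0,0,0],"jaw":0.088},{"translation":[0,0,0],"rot":[0,0,0],"jaw":0.088}]'
python3 - <<'E'
from ov import *
go([.400,.1045,.054],0)
a,ca=grab('scene');b,cb=grab('side'); cv2.imwrite('pics/s10.png',a[:,:,::-1]); cv2.imwrite('pics/d10.png',b[:,:,::-1])
w,cw=grab('wrist'); cv2.imwrite('pics/w10.png',w[:,:,::-1]); print(proj(cw,[.40,.1045,.06]))
E
```

```text
clock: 20.63
position: [0.4655, -0.2461, 0.1884]
ee_rot: [2.219, 2.21, 0.003]
force: [1.6, 1.0, -0.6]
width: 0.957
clock: 21.63
position: [0.3988, 0.0677, 0.1841]
ee_rot: [2.221, 2.222, -0.0]
force: [0.0, -0.3, -0.3]
width: 0.957
shift(tool,mm) [ 36.8   1.2 130.1] rot opts deg [0. 0. 0.] | [  -0.    0. -180.] | pos [398.8  67.7 184.1] jaw yaw 0.0 tilt 0.02 j7 -0.15 t 21.6 w 0.088 F [ 0.  -0.3 -0.3]
[[322.01743572 195.31203606]]
```

View pics/s10.png

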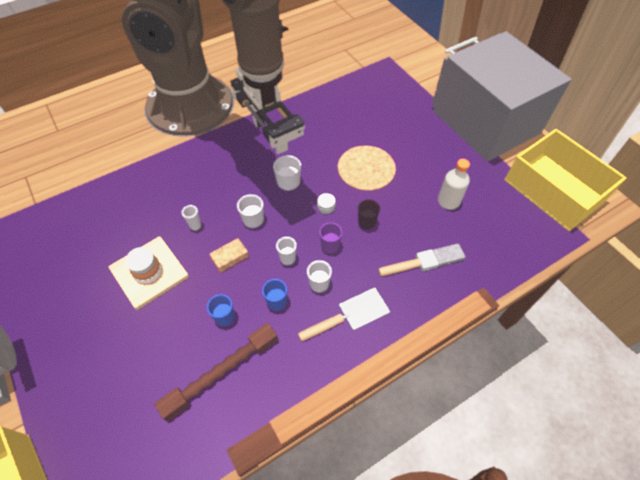

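View pics/w10.png

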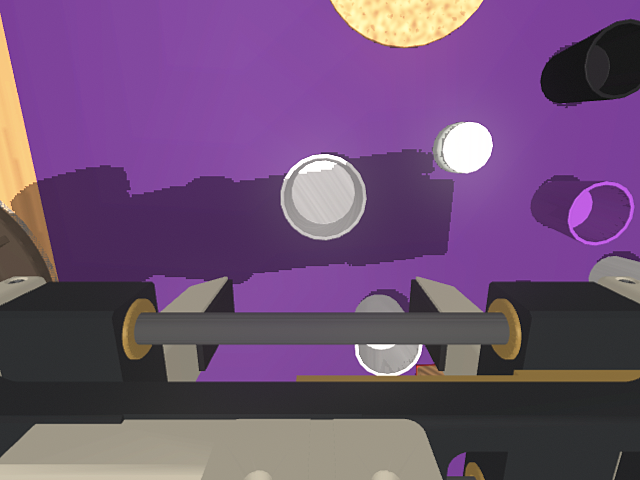

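```bash
python3 -m creep '[{"translation":[0.036,0.002,0.01],"rot":[0,0,0],"jaw":0.088},{"translation":[0,0,0.03],"rot":[0,0,0],"jaw":0.088},{"translation":[0,0,0.03],"rot":[0,0,0],"jaw":0.088},{"translation":[0,0,0.03],"rot":[0,0,0],"jaw":0.088},{"translation":[0,0,0.02],"rot":[0,0,0],"jaw":0.088},{"translation":[0,0,0.007],"rot":[0,0,0],"jaw":0.088},{"translation":[0,0,0],"rot":[0,0,0],"jaw":0.088},{"translation":[0,0,0],"rot":[0,0,0],"jaw":0.06},{"translation":[0,0,0],"rot":[0,0,0],"jaw":0.055},{"translation":[0,0,0],"rot":[0,0,0],"jaw":0.055},{"translation":[0,0,0],"rot":[0,0,0],"jaw":0.055},{"translation":[0,0,0],"rot":[0,0,0],"jaw":0.055}]' 25
python3 - <<'E'
from ov import *
go([.4703,.2985,.062],0)
E
```

```text
clock: 22.78
position: [0.4011, 0.1047, 0.0579]
ee_rot: [2.221, 2.222, 0.003]
force: [-2.0, -0.6, 9.9]
width: 0.716
shift(tool,mm) [193.8  69.3  -3.8] rot opts deg [ 0.1 -0.1  0. ] | [ 1.0e-01  1.0e-01 -1.8e+02] | pos [401.1 104.7  57.9] jaw yaw 0.0 tilt 0.10 j7 0.02 t 22.8 w 0.066 F [-2.  -0.6  9.9]
```

```bash
python3 -m creep '[{"translation":[0,0,-0.015],"rot":[0,0,0],"jaw":0.055},{"translation":[0,0,-0.025],"rot":[0,0,0],"jaw":0.055},{"translation":[0.01,0.004,-0.03],"rot":[0,0,0],"jaw":0.055},{"translation":[0.03,0.011,0],"rot":[0,0,0],"jaw":0.055},{"translation":[0.035,0.012,0],"rot":[0,0,0],"jaw":0.055},{"translation":[0.035,0.012,0],"rot":[0,0,0],"jaw":0.055},{"translation":[0.035,0.012,0],"rot":[0,0,0],"jaw":0.055},{"translation":[0.035,0.012,0],"rot":[0,0,0],"jaw":0.055},{"translation":[0.015,0.006,0.01],"rot":[0,0,0],"jaw":0.055},{"translation":[0,0,0.02],"rot":[0,0,0],"jaw":0.055},{"translation":[0,0,0.015],"rot":[0,0,0],"jaw":0.055},{"translation":[0,0,0],"rot":[0,0,0],"jaw":0.055}]'
python3 - <<'E'
from ov import *
go([.4703,.2985,.063],0)
E
```

```text
clock: 23.78
position: [0.4676, 0.2989, 0.0796]
ee_rot: [-2.219, -2.223, 0.007]
force: [-2.0, -0.3, -3.0]
width: 0.709
shift(tool,mm) [-0.3  2.8 16.6] rot opts deg [-0.2  0.2  0.1] | [  -0.3   -0.3 -179.9] | pos [467.6 298.9  79.6] jaw yaw 0.1 tilt 0.26 j7 -0.30 t 23.8 w 0.065 F [-2.  -0.3 -3. ]
```

```bash
python3 -m creep '[{"translation":[0,0.0015,0.008],"rot":[0,0,0],"jaw":0.055},{"translation":[0,0,0.005],"rot":[0,0,0],"jaw":0.055},{"translation":[0,0,0.0015],"rot":[0,0,0],"jaw":0.055},{"translation":[0,0,0.001],"rot":[0,0,0],"jaw":0.055},{"translation":[0,0,0.001],"rot":[0,0,0],"jaw":0.055},{"translation":[0,0,0.001],"rot":[0,0,0],"jaw":0.055},{"translation":[0,0,0],"rot":[0,0,0],"jaw":0.055},{"translation":[0,0,0],"rot":[0,0,0],"jaw":0.055}]'
python3 - <<'E'
from ov import *
go([.4703,.2985,.063],0)
E
```

```text
clock: 24.45
position: [0.4712, 0.2994, 0.0647]
ee_rot: [-2.221, -2.222, -0.001]
force: [-0.0, 0.1, -2.9]
width: 0.712
shift(tool,mm) [-0.9 -0.9  1.7] rot opts deg [ 0. -0.  0.] | [   0.    0. -180.] | pos [471.2 299.4  64.7] jaw yaw 0.0 tilt 0.02 j7 -0.29 t 24.4 w 0.065 F [-0.   0.1 -2.9]
```

```bash
python3 -m creep '[{"translation":[0,0,0.001],"rot":[0,0,0],"jaw":0.055},{"translation":[0,0,0.001],"rot":[0,0,0],"jaw":0.055},{"translation":[0,0,0],"rot":[0,0,0],"jaw":0.055},{"translation":[0,0,0],"rot":[0,0,0],"jaw":0.088},{"translation":[0,0,0],"rot":[0,0,0],"jaw":0.088},{"translation":[0,0,0],"rot":[0,0,0],"jaw":0.088},{"translation":[0,0,-0.02],"rot":[0,0,0],"jaw":0.088},{"translation":[0,0,-0.03],"rot":[0,0,0],"jaw":0.088},{"translation":[0,0,-0.03],"rot":[0,0,0],"jaw":0.088},{"translation":[0,0,-0.03],"rot":[0,0,0],"jaw":0.088},{"translation":[-0.025,0,-0.02],"rot":[0,0,0],"jaw":0.088},{"translation":[-0.03,0,0],"rot":[0,0,0],"jaw":0.088}]'
python3 -m creep '[{"translation":[0,0,0],"rot":[0,0,0],"jaw":0.088},{"translation":[0,0,0],"rot":[0,0,0],"jaw":0.088},{"translation":[0,0,0],"rot":[0,0,0],"jaw":0.088},{"translation":[0,0,0],"rot":[0,0,0],"jaw":0.088}]'
python3 - <<'E'
from ov import *
im,c,r=overlay('wrist',[],(0,0,10,10),'pics/x.png'); cv2.imwrite('pics/w11.png',im[:,:,::-1]); print(proj(c,[.471,.299,.065])); go([.457,-.085,.19],0)
c=optics.camera_info('wrist')
o=cv2.resize(im[100:280,230:410],None,fx=4,fy=4,interpolation=cv2.INTER_CUBIC).copy()
for p,z,r in (((.4712,.2994),.065,.034),((.4703,.2985),.005,.075)):
    q=(proj(c,ring(*p,z,r))-[230,100]+.5)*4; cv2.polylines(o,[q.astype(np.int32)],True,(255,0,0),1)
cv2.imwrite('pics/w11d.png',o[:,:,::-1])
E
```

```text
clock: 25.45
position: [0.4732, 0.2469, 0.1964]
ee_rot: [2.216, 2.226, 0.011]
force: [1.9, 0.3, 0.1]
width: 0.959
clock: 25.78
position: [0.4709, 0.2452, 0.1921]
ee_rot: [-2.219, -2.223, 0.0]
force: [0.6, 0.2, -1.2]
width: 0.957
[[320.97575862 173.88676769]]
shift(tool,mm) [-330.2  -14.4    2.2] rot opts deg [-0.   0.   0.1] | [  -0.    -0.  -179.9] | pos [470.8 245.2 192.1] jaw yaw 0.1 tilt 0.03 j7 -0.32 t 25.8 w 0.088 F [ 0.2  0.7 -0.6]
```

View pics/w11d.png

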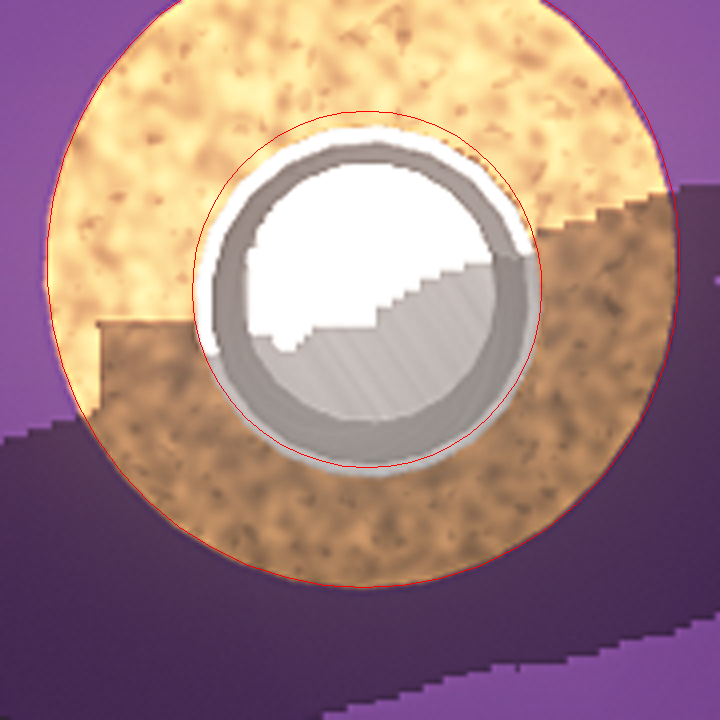

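```bash
cat >> ov.py <<'E'
from scipy.optimize import least_squares
def ringfit(c,ext,z,r,x0=None):
    l,rr,t,b=ext
    x0=ray(c,((l+rr)/2,(t+b)/2),z)[:2]
    def f(p):
        q=proj(c,ring(p[0],p[1],z,r)); return [(q[:,0].min()+q[:,0].max())/2-(l+rr)/2,(q[:,1].min()+q[:,1].max())/2-(t+b)/2]
    s=least_squares(f,x0); q=proj(c,ring(*s.x,z,r)); print('ring',np.round(s.x,4),'pred w,h',np.round(np.ptp(q,axis=0),1),'obs',rr-l,b-t); return s.x
E
python3 -m creep '[{"translation":[-0.033,-0.001,0],"rot":[0,0,0],"jaw":0.088},{"translation":[-0.033,-0.001,0],"rot":[0,0,0],"jaw":0.088},{"translation":[-0.033,-0.001,0],"rot":[0,0,0],"jaw":0.088},{"translation":[-0.033,-0.001,0],"rot":[0,0,0],"jaw":0.088},{"translation":[-0.033,-0.001,0],"rot":[0,0,0],"jaw":0.088},{"translation":[-0.033,-0.001,0],"rot":[0,0,0],"jaw":0.088},{"translation":[-0.033,-0.001,0],"rot":[0,0,0],"jaw":0.088},{"translation":[-0.033,-0.001,0],"rot":[0,0,0],"jaw":0.088},{"translation":[-0.033,-0.001,0],"rot":[0,0,0],"jaw":0.088},{"translation":[-0.033,-0.001,0],"rot":[0,0,0],"jaw":0.08},{"translation":[0,0,0],"rot":[0,0,0],"jaw":0.08},{"translation":[0,0,0],"rot":[0,0,0],"jaw":0.08}]'
python3 -m creep '[{"translation":[0,0,0],"rot":[0,0,0],"jaw":0.08},{"translation":[0,0,0],"rot":[0,0,0],"jaw":0.08}]'
python3 - <<'E'
from ov import *
im,c=grab('wrist'); cv2.imwrite('pics/w12.png',im[:,:,::-1]); go([.457,-.031,.06],0)
np.save('c12.npy',c,allow_pickle=True)
cv2.imwrite('pics/w12c.png',cv2.resize(im[110:290,230:410],None,fx=4,fy=4,interpolation=cv2.INTER_CUBIC)[:,:,::-1])
E
```

```text
clock: 26.83
position: [0.4613, -0.0871, 0.1924]
ee_rot: [2.224, 2.218, -0.001]
force: [-0.0, 0.9, 0.8]
width: 0.877
clock: 27.0
position: [0.4615, -0.0841, 0.1922]
ee_rot: [-2.218, -2.224, 0.0]
force: [0.7, 0.1, -1.0]
width: 0.87
shift(tool,mm) [ 53.   -4.3 132.3] rot opts deg [-0.  -0.   0.2] | [   0.    -0.  -179.8] | pos [461.5 -84.1 192.2] jaw yaw 0.2 tilt 0.03 j7 0.33 t 27.1 w 0.080 F [-0.5  0.7  0.1]
```

View pics/w12.png

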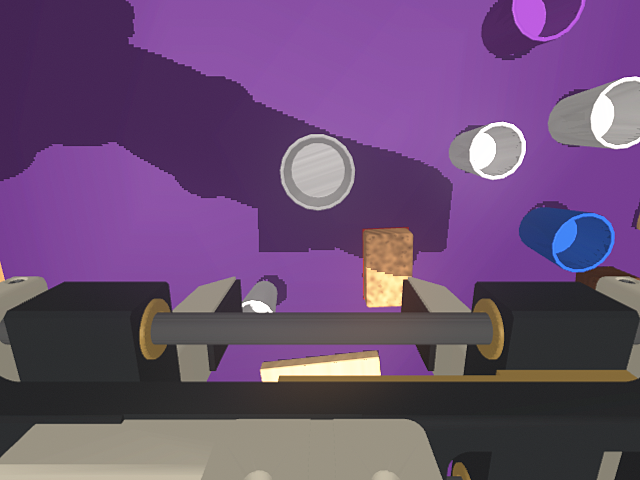

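View pics/w12c.png

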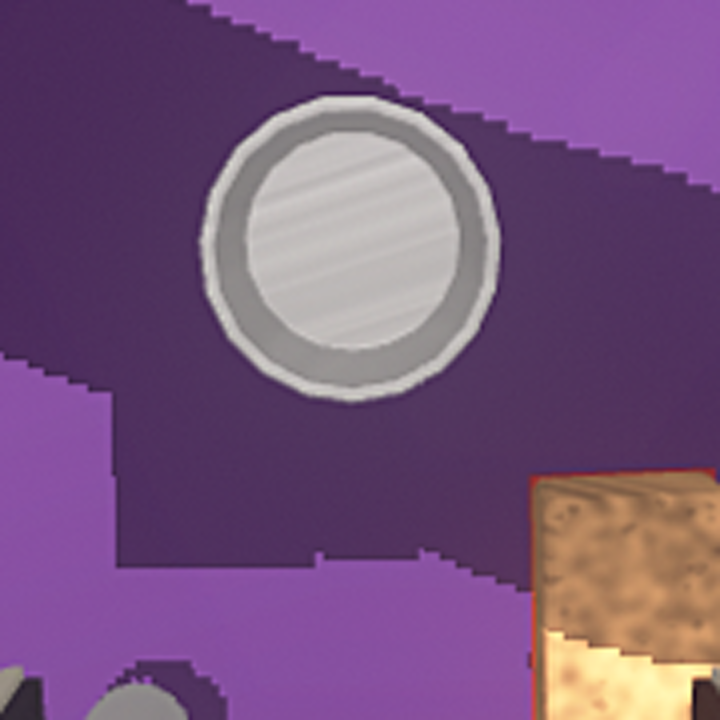

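Run:
```python
from ov import *
c=np.load('c12.npy',allow_pickle=True).item()
p=ringfit(c,(280.1,354.9,133.9,210.6),.06,.03); go([*p,.056],0)
```

```text
ring [ 0.4588 -0.0302] pred w,h [75.6 77.1] obs 74.79999999999995 76.69999999999999
shift(tool,mm) [ 53.8  -2.5 136.3] rot opts deg [-0.  -0.   0.2] | [   0.    -0.  -179.8] | pos [461.5 -84.1 192.2] jaw yaw 0.2 tilt 0.03 j7 0.33 t 27.1 w 0.080 F [-0.5  0.7  0.1]
```

```bash
python3 -m creep '[{"translation":[0.03,-0.0025,0],"rot":[0,0,0],"jaw":0.08},{"translation":[0.024,0,0.01],"rot":[0,0,0],"jaw":0.08},{"translation":[0,0,0.03],"rot":[0,0,0],"jaw":0.08},{"translation":[0,0,0.03],"rot":[0,0,0],"jaw":0.08},{"translation":[0,0,0.03],"rot":[0,0,0],"jaw":0.08},{"translation":[0,0,0.025],"rot":[0,0,0],"jaw":0.08},{"translation":[0,0,0.01],"rot":[0,0,0],"jaw":0.08},{"translation":[0,0,0],"rot":[0,0,0],"jaw":0.08},{"translation":[0,0,0],"rot":[0,0,0],"jaw":0.08}]'
python3 - <<'E'
from ov import *
go([.4588,-.0302,.056],0)
E
```

```text
clock: 27.8
position: [0.4589, -0.0313, 0.0578]
ee_rot: [-2.22, -2.222, 0.001]
force: [-0.6, -0.2, 0.4]
width: 0.865
shift(tool,mm) [ 1.1 -0.1  1.8] rot opts deg [-0.   0.   0.1] | [-0.000e+00 -1.000e-01 -1.799e+02] | pos [458.9 -31.3  57.8] jaw yaw 0.1 tilt 0.03 j7 0.41 t 27.8 w 0.079 F [-0.6 -0.2  0.4]
```

```bash
python3 -m creep '[{"translation":[0.001,0,0.001],"rot":[0,0,0],"jaw":0.08},{"translation":[0,0,0],"rot":[0,0,0],"jaw":0.05},{"translation":[0,0,0],"rot":[0,0,0],"jaw":0.045},{"translation":[0,0,0],"rot":[0,0,0],"jaw":0.045},{"translation":[0,0,0],"rot":[0,0,0],"jaw":0.045},{"translation":[0,0,0],"rot":[0,0,0],"jaw":0.045},{"translation":[0,0,0],"rot":[0,0,0],"jaw":0.045}]' 25
python3 - <<'E'
from ov import *
go([.4712,.2972,.087],0)
E
```

```text
clock: 28.38
position: [0.4588, -0.0305, 0.057]
ee_rot: [-2.221, -2.222, -0.001]
force: [-2.8, 0.3, 7.9]
width: 0.644
shift(tool,mm) [327.8  12.6 -29.8] rot opts deg [ 0. -0.  0.] | [ 1.0e-01  0.0e+00 -1.8e+02] | pos [458.8 -30.5  57. ] jaw yaw 0.0 tilt 0.04 j7 0.42 t 28.4 w 0.059 F [-2.8  0.3  7.9]
```

```bash
python3 -m creep '[{"translation":[0,0,-0.015],"rot":[0,0,0],"jaw":0.045},{"translation":[0,0,-0.03],"rot":[0,0,0],"jaw":0.045},{"translation":[0,0,-0.035],"rot":[0,0,0],"jaw":0.045},{"translation":[0.01,0,-0.03],"rot":[0,0,0],"jaw":0.045},{"translation":[0.03,0.001,0],"rot":[0,0,0],"jaw":0.045},{"translation":[0.034,0.0015,0],"rot":[0,0,0],"jaw":0.045},{"translation":[0.034,0.0015,0],"rot":[0,0,0],"jaw":0.045},{"translation":[0.034,0.0015,0],"rot":[0,0,0],"jaw":0.045},{"translation":[0.034,0.0015,0],"rot":[0,0,0],"jaw":0.045},{"translation":[0.034,0.0015,0],"rot":[0,0,0],"jaw":0.045},{"translation":[0.034,0.0015,0],"rot":[0,0,0],"jaw":0.045},{"translation":[0.034,0.0015,0],"rot":[0,0,0],"jaw":0.045}]'
python3 -m creep '[{"translation":[0.034,0.001,0],"rot":[0,0,0],"jaw":0.045},{"translation":[0.015,0,0],"rot":[0,0,0],"jaw":0.045},{"translation":[0,0,0],"rot":[0,0,0],"jaw":0.045},{"translation":[0,0,0],"rot":[0,0,0],"jaw":0.045},{"translation":[0,0,0],"rot":[0,0,0],"jaw":0.045}]'
python3 - <<'E'
from ov import *
go([.4712,.2972,.086],0)
a,ca=grab('scene');b,cb=grab('side'); cv2.imwrite('pics/s13.png',a[:,:,::-1]); cv2.imwrite('pics/d13.png',b[:,:,::-1])
w,cw=grab('wrist'); cv2.imwrite('pics/w13.png',w[:,:,::-1])
E
```

```text
clock: 29.38
position: [0.4696, 0.249, 0.1665]
ee_rot: [-2.221, -2.222, 0.0]
force: [0.5, -1.3, -2.2]
width: 0.645
clock: 29.8
position: [0.471, 0.295, 0.1663]
ee_rot: [2.222, 2.221, -0.002]
force: [0.6, -0.6, -2.3]
width: 0.646
shift(tool,mm) [ 2.3  0.2 80.3] rot opts deg [-0.   0.1 -0. ] | [1.0e-01 0.0e+00 1.8e+02] | pos [471.  295.  166.3] jaw yaw -0.0 tilt 0.06 j7 -0.34 t 29.8 w 0.059 F [ 0.6 -0.6 -2.3]
```

View pics/s13.png

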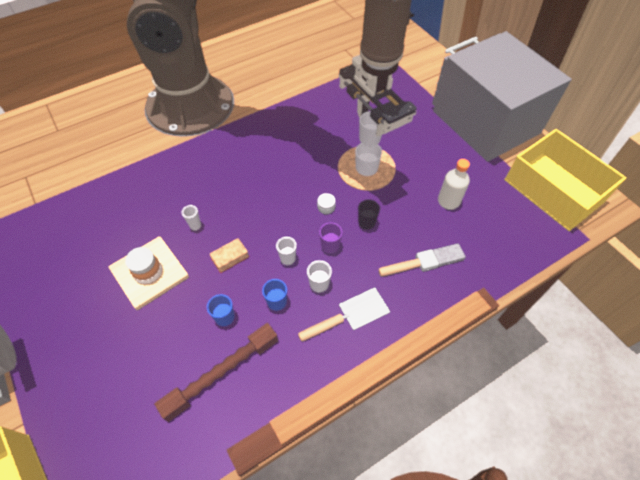

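View pics/d13.png

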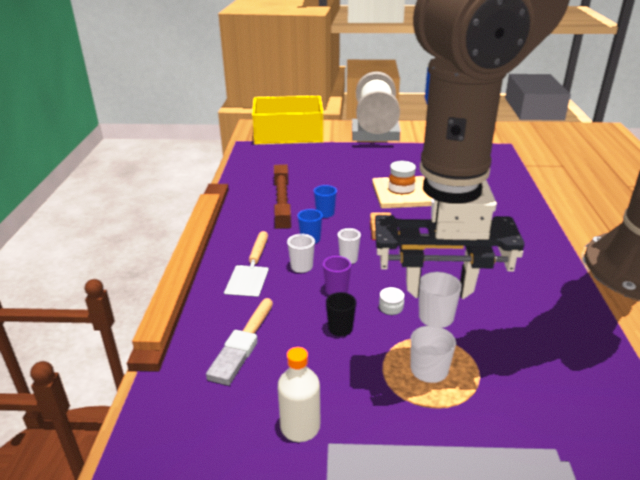

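```bash
cat > rel.py <<'E'
from ov import *
def draw(items,tag):
    outs=[]
    for nm in('side','scene'):
        im,c=grab(nm); o=cv2.resize(im,None,fx=4,fy=4,interpolation=cv2.INTER_CUBIC)
        for n,x,y,z in items:
            a,b,h=G[n]
            for zz,rr in((z,a),(z+h,b)):
                cv2.polylines(o,[((proj(c,ring(x,y,zz,rr))+.5)*4).astype(np.int32)],True,(255,0,0),1)
        cc=(proj(c,[items[0][1],items[0][2],items[0][3]+.08])[0]*4).astype(int)
        y0=max(cc[1]-220,0); x0=max(cc[0]-190,0); outs.append(o[y0:y0+440,x0:x0+380])
    cv2.imwrite(f'pics/{tag}.png',np.hstack(outs)[:,:,::-1])
E
python3 - <<'E'
from rel import *
p,R,s=tool()
draw([('pot1',.4712,.2972,.005),('pot2',p[0],p[1],p[2]-.057)],'r13')
E
```

```text
(no output)
```

View pics/r13.png

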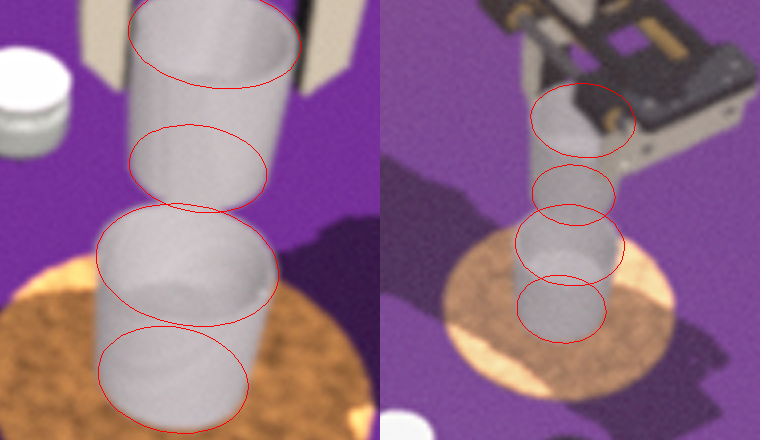

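```bash
python3 -m creep '[{"translation":[0.002,0,0],"rot":[0,0,0],"jaw":0.045},{"translation":[0,0,0.02],"rot":[0,0,0],"jaw":0.045},{"translation":[0,0,0.015],"rot":[0,0,0],"jaw":0.045},{"translation":[0,0,0.012],"rot":[0,0,0],"jaw":0.045},{"translation":[0,0,0.012],"rot":[0,0,0],"jaw":0.045},{"translation":[0,0,0.01],"rot":[0,0,0],"jaw":0.045},{"translation":[0,0,0.005],"rot":[0,0,0],"jaw":0.045},{"translation":[0,0,0],"rot":[0,0,0],"jaw":0.045},{"translation":[0,0,0],"rot":[0,0,0],"jaw":0.045}]'
python3 - <<'E'
from ov import *
go([.4712,.2972,.086],0)
E
```

```text
clock: 30.8
position: [0.4713, 0.2983, 0.0925]
ee_rot: [2.221, 2.222, -0.0]
force: [0.7, -0.0, -2.6]
width: 0.641
shift(tool,mm) [-1.1 -0.1  6.5] rot opts deg [-0.  0.  0.] | [  -0.   -0. -180.] | pos [471.3 298.3  92.5] jaw yaw 0.0 tilt 0.01 j7 -0.28 t 30.8 w 0.059 F [ 0.7 -0.  -2.6]
```

No contact yet, foot inside pot1 (6 mm left); lower the rest, release and rise.

```bash
python3 -m creep '[{"translation":[-0.001,0,0.003],"rot":[0,0,0],"jaw":0.045},{"translation":[0,0,0.002],"rot":[0,0,0],"jaw":0.045},{"translation":[0,0,0.001],"rot":[0,0,0],"jaw":0.045},{"translation":[0,0,0.001],"rot":[0,0,0],"jaw":0.045},{"translation":[0,0,0],"rot":[0,0,0],"jaw":0.045}]'
python3 -m creep '[{"translation":[0,0,0],"rot":[0,0,0],"jaw":0.08},{"translation":[0,0,0],"rot":[0,0,0],"jaw":0.08},{"translation":[0,0,0],"rot":[0,0,0],"jaw":0.08},{"translation":[0,0,-0.02],"rot":[0,0,0],"jaw":0.08},{"translation":[0,0,-0.03],"rot":[0,0,0],"jaw":0.08},{"translation":[0,0,-0.03],"rot":[0,0,0],"jaw":0.08},{"translation":[-0.03,0,-0.03],"rot":[0,0,0],"jaw":0.08},{"translation":[-0.03,0,-0.01],"rot":[0,0,0],"jaw":0.08},{"translation":[0,0,0],"rot":[0,0,0],"jaw":0.08},{"translation":[0,0,0],"rot":[0,0,0],"jaw":0.08},{"translation":[0,0,0],"rot":[0,0,0],"jaw":0.08},{"translation":[0,0,0],"rot":[0,0,0],"jaw":0.08}]'
python3 - <<'E'
from rel import *
im,c=grab('wrist'); go([.691,.014,.19],0)
np.save('c14.npy',c,allow_pickle=True)
cv2.imwrite('pics/w14c.png',cv2.resize(im[110:290,230:410],None,fx=4,fy=4,interpolation=cv2.INTER_CUBIC)[:,:,::-1])
draw([('pot1',.4712,.2972,.005),('pot2',.4712,.2972,.029)],'r14')
E
```

```text
clock: 31.22
position: [0.4712, 0.2976, 0.0862]
ee_rot: [-2.22, -2.222, -0.001]
force: [-2.6, -1.1, 4.0]
width: 0.647
clock: 32.22
position: [0.4707, 0.2388, 0.2044]
ee_rot: [-2.219, -2.223, 0.001]
force: [-0.1, -0.3, -0.2]
width: 0.873
shift(tool,mm) [-225.2  219.9   14.2] rot opts deg [-0.   0.   0.1] | [-0.000e+00 -1.000e-01 -1.799e+02] | pos [470.7 238.8 204.3] jaw yaw 0.1 tilt 0.06 j7 -0.30 t 32.3 w 0.080 F [-0.4  0.7 -0.2]
```

View pics/r14.png

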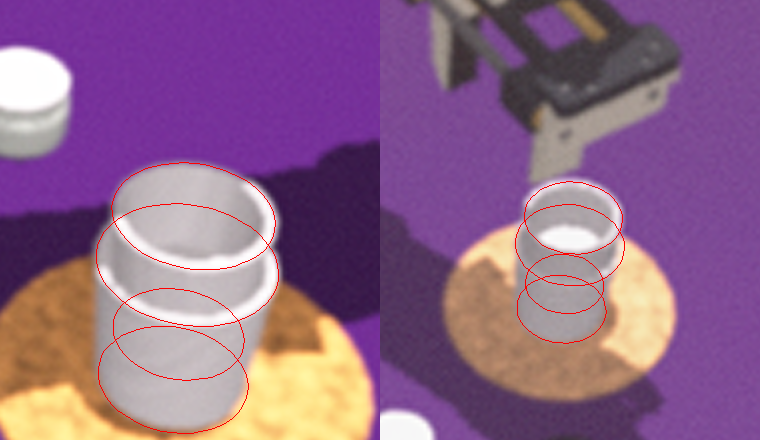

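View pics/w14c.png

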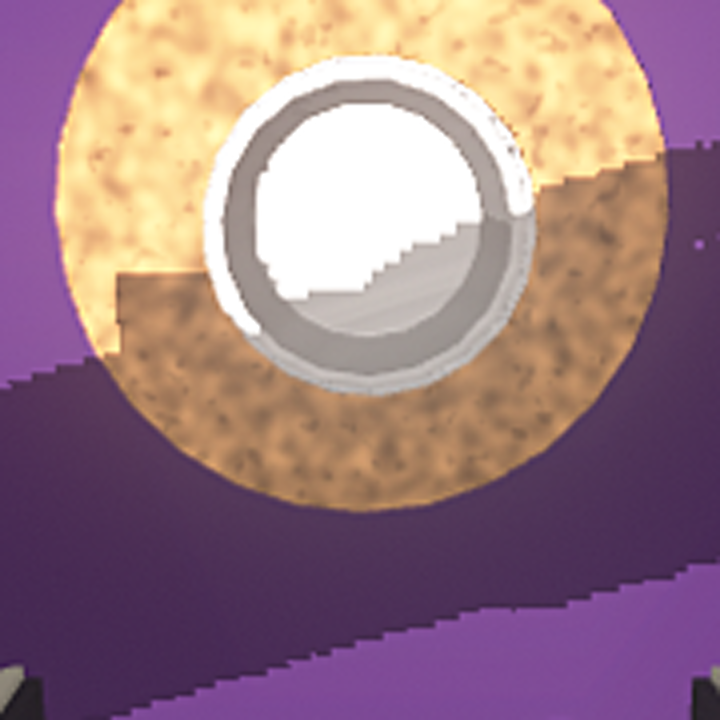

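```bash
python3 -m creep '[{"translation":[-0.028,0.022,0],"rot":[0,0,0],"jaw":0.072},{"translation":[-0.028,0.022,0],"rot":[0,0,0],"jaw":0.072},{"translation":[-0.028,0.022,0],"rot":[0,0,0],"jaw":0.072},{"translation":[-0.028,0.022,0],"rot":[0,0,0],"jaw":0.072},{"translation":[-0.028,0.022,0],"rot":[0,0,0],"jaw":0.072},{"translation":[-0.028,0.022,0],"rot":[0,0,0],"jaw":0.072},{"translation":[-0.028,0.022,0],"rot":[0,0,0],"jaw":0.072},{"translation":[-0.028,0.022,0],"rot":[0,0,0],"jaw":0.072},{"translation":[-0.028,0.022,0],"rot":[0,0,0],"jaw":0.072},{"translation":[-0.028,0.022,0],"rot":[0,0,0],"jaw":0.072},{"translation":[0,0,0],"rot":[0,0,0],"jaw":0.072},{"translation":[0,0,0],"rot":[0,0,0],"jaw":0.072}]'
python3 -m creep '[{"translation":[0,0,0],"rot":[0,0,0],"jaw":0.072},{"translation":[0,0,0],"rot":[0,0,0],"jaw":0.072},{"translation":[0,0,0],"rot":[0,0,0],"jaw":0.072}]'
python3 - <<'E'
from rel import *
im,c=grab('wrist'); cv2.imwrite('pics/w15.png',im[:,:,::-1]); go([.691,.014,.056],0); print(arm.observe()['joints'],proj(c,[.691,.014,.06]))
np.save('c15.npy',c,allow_pickle=True)
cv2.imwrite('pics/w15c.png',cv2.resize(im[110:290,230:410],None,fx=4,fy=4,interpolation=cv2.INTER_CUBIC)[:,:,::-1])
E
```

```text
clock: 33.37
position: [0.6918, -0.0447, 0.2038]
ee_rot: [2.224, 2.218, -0.003]
force: [-0.8, 0.9, -1.0]
width: 0.785
clock: 33.62
position: [0.6909, -0.0401, 0.2048]
ee_rot: [-2.218, -2.224, -0.0]
force: [-0.0, 1.3, 0.8]
width: 0.787
shift(tool,mm) [ 54.1   0.2 149. ] rot opts deg [-0.  -0.   0.1] | [ 1.000e-01 -0.000e+00 -1.799e+02] | pos [691.  -40.3 205. ] jaw yaw 0.1 tilt 0.05 j7 0.30 t 33.7 w 0.072 F [0.2 0.4 0.4]
[-0.39170701  0.62969029  0.63170229  1.46923189 -0.38823172  1.16970403
  0.30337937] [[320.9779944  172.27115718]]
```

View pics/w15.png

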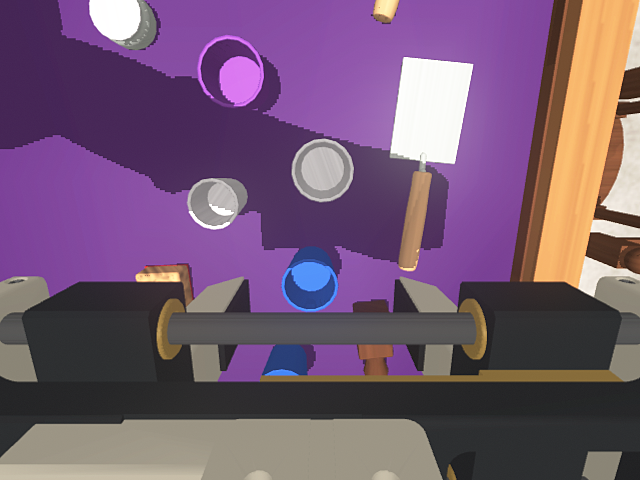

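View pics/w15c.png

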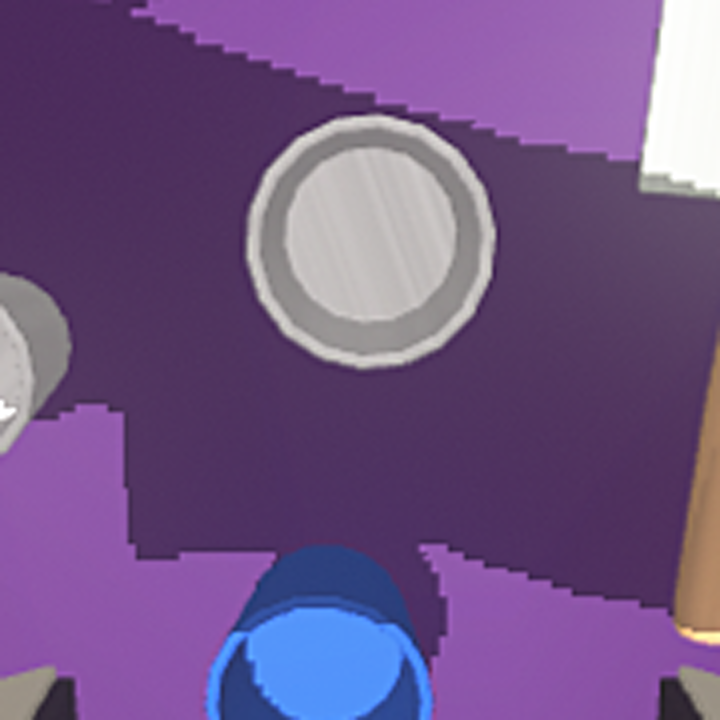

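Run:
```python
from ov import *
c=np.load('c15.npy',allow_pickle=True).item()
p=ringfit(c,(291.4,353.9,138.4,202.1),.06,.026); go([*p,.056],0)
```

```text
ring [0.6924 0.015 ] pred w,h [62.8 64.1] obs 62.5 63.69999999999999
shift(tool,mm) [ 55.2   1.6 149. ] rot opts deg [-0.  -0.   0.1] | [ 1.000e-01 -0.000e+00 -1.799e+02] | pos [691.  -40.3 205. ] jaw yaw 0.1 tilt 0.05 j7 0.30 t 33.7 w 0.072 F [0.2 0.4 0.4]
```

```bash
python3 -m creep '[{"translation":[0.03,0.0015,0],"rot":[0,0,0],"jaw":0.07},{"translation":[0.025,0,0.02],"rot":[0,0,0],"jaw":0.07},{"translation":[0,0,0.03],"rot":[0,0,0],"jaw":0.07},{"translation":[0,0,0.03],"rot":[0,0,0],"jaw":0.07},{"translation":[0,0,0.03],"rot":[0,0,0],"jaw":0.07},{"translation":[0,0,0.025],"rot":[0,0,0],"jaw":0.07},{"translation":[0,0,0.01],"rot":[0,0,0],"jaw":0.07},{"translation":[0,0,0.003],"rot":[0,0,0],"jaw":0.07},{"translation":[0,0,0],"rot":[0,0,0],"jaw":0.07},{"translation":[0,0,0],"rot":[0,0,0],"jaw":0.07}]'
python3 - <<'E'
from ov import *
go([.6924,.015,.056],0)
E
```

```text
clock: 34.5
position: [0.6938, 0.013, 0.0587]
ee_rot: [2.219, 2.221, 0.003]
force: [0.4, -0.3, 0.5]
width: 0.765
shift(tool,mm) [ 2.  -1.4  2.7] rot opts deg [ 0.1 -0.   0. ] | [   0.     0.2 -180. ] | pos [693.8  13.   58.7] jaw yaw 0.0 tilt 0.13 j7 0.30 t 34.5 w 0.070 F [ 0.4 -0.3  0.5]
```

```bash
python3 -m creep '[{"translation":[0.002,-0.001,0.0015],"rot":[0,0,0],"jaw":0.07},{"translation":[0,0,0],"rot":[0,0,0],"jaw":0.07},{"translation":[0,0,0],"rot":[0,0,0],"jaw":0.045},{"translation":[0,0,0],"rot":[0,0,0],"jaw":0.037},{"translation":[0,0,0],"rot":[0,0,0],"jaw":0.037},{"translation":[0,0,0],"rot":[0,0,0],"jaw":0.037},{"translation":[0,0,0],"rot":[0,0,0],"jaw":0.037},{"translation":[0,0,0],"rot":[0,0,0],"jaw":0.037}]' 25
python3 - <<'E'
from ov import *
go([.4713,.2974,.110],0)
E
```

```text
clock: 35.17
position: [0.6917, 0.015, 0.0558]
ee_rot: [-2.221, -2.222, -0.0]
force: [-2.7, 0.9, 5.3]
width: 0.554
shift(tool,mm) [ 282.5 -220.2  -54.1] rot opts deg [-0. -0.  0.] | [   0.   -0. -180.] | pos [691.7  15.   55.8] jaw yaw 0.0 tilt 0.01 j7 0.30 t 35.2 w 0.051 F [-2.7  0.9  5.3]
```

```bash
python3 -m creep '[{"translation":[0,0,-0.015],"rot":[0,0,0],"jaw":0.037},{"translation":[0,0,-0.03],"rot":[0,0,0],"jaw":0.037},{"translation":[0,0,-0.03],"rot":[0,0,0],"jaw":0.037},{"translation":[0,0,-0.03],"rot":[0,0,0],"jaw":0.037},{"translation":[0.01,-0.008,-0.03],"rot":[0,0,0],"jaw":0.037},{"translation":[0.028,-0.022,0],"rot":[0,0,0],"jaw":0.037},{"translation":[0.028,-0.022,0],"rot":[0,0,0],"jaw":0.037},{"translation":[0.028,-0.022,0],"rot":[0,0,0],"jaw":0.037},{"translation":[0.028,-0.022,0],"rot":[0,0,0],"jaw":0.037},{"translation":[0.028,-0.022,0],"rot":[0,0,0],"jaw":0.037},{"translation":[0.028,-0.022,0],"rot":[0,0,0],"jaw":0.037},{"translation":[0.028,-0.022,0],"rot":[0,0,0],"jaw":0.037}]'
python3 -m creep '[{"translation":[0.028,-0.022,0],"rot":[0,0,0],"jaw":0.037},{"translation":[0.028,-0.022,0],"rot":[0,0,0],"jaw":0.037},{"translation":[0.02,-0.014,0],"rot":[0,0,0],"jaw":0.037},{"translation":[0,0,0],"rot":[0,0,0],"jaw":0.037},{"translation":[0,0,0],"rot":[0,0,0],"jaw":0.037},{"translation":[0,0,0],"rot":[0,0,0],"jaw":0.037}]'
python3 - <<'E'
from rel import *
go([.4713,.2974,.109],0)
p,R,s=tool(); draw([('pot1',.4712,.2972,.005),('pot2',.4713,.2974,.029),('pot3',p[0],p[1],p[2]-.056)],'r16')
E
```

```text
clock: 36.17
position: [0.5282, 0.222, 0.1901]
ee_rot: [-2.221, -2.222, 0.0]
force: [0.5, 1.8, -2.2]
width: 0.551
clock: 36.67
position: [0.4719, 0.2962, 0.1904]
ee_rot: [2.221, 2.221, -0.0]
force: [-0.0, -0.3, -1.8]
width: 0.548
shift(tool,mm) [ 1.2 -0.6 81.4] rot opts deg [0. 0. 0.] | [-1.0e-01  0.0e+00 -1.8e+02] | pos [471.9 296.2 190.4] jaw yaw 0.0 tilt 0.04 j7 -0.34 t 36.7 w 0.050 F [-0.  -0.3 -1.8]
```

View pics/r16.png

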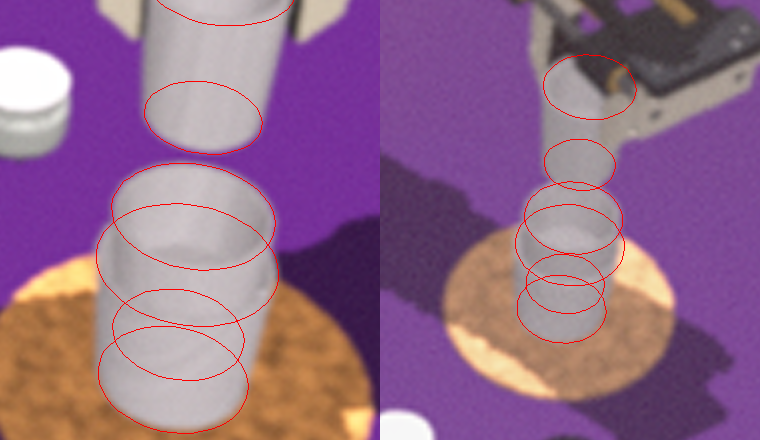

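```bash
python3 -m creep '[{"translation":[0.001,-0.0005,0],"rot":[0,0,0],"jaw":0.037},{"translation":[0,0,0.02],"rot":[0,0,0],"jaw":0.037},{"translation":[0,0,0.015],"rot":[0,0,0],"jaw":0.037},{"translation":[0,0,0.012],"rot":[0,0,0],"jaw":0.037},{"translation":[0,0,0.012],"rot":[0,0,0],"jaw":0.037},{"translation":[0,0,0.012],"rot":[0,0,0],"jaw":0.037},{"translation":[0,0,0.005],"rot":[0,0,0],"jaw":0.037},{"translation":[0,0,0],"rot":[0,0,0],"jaw":0.037},{"translation":[0,0,0],"rot":[0,0,0],"jaw":0.037}]'
python3 - <<'E'
from ov import *
go([.4713,.2974,.109],0)
E
```

```text
clock: 37.52
position: [0.4713, 0.2978, 0.1145]
ee_rot: [2.221, 2.222, -0.0]
force: [-0.8, 0.2, -1.2]
width: 0.555
shift(tool,mm) [-0.4  0.   5.5] rot opts deg [-0.  0.  0.] | [  -0.   -0. -180.] | pos [471.3 297.8 114.5] jaw yaw 0.0 tilt 0.01 j7 -0.28 t 37.5 w 0.051 F [-0.8  0.2 -1.2]
```

```bash
python3 -m creep '[{"translation":[0,0,0.002],"rot":[0,0,0],"jaw":0.037},{"translation":[0,0,0.002],"rot":[0,0,0],"jaw":0.037},{"translation":[0,0,0.001],"rot":[0,0,0],"jaw":0.037},{"translation":[0,0,0.001],"rot":[0,0,0],"jaw":0.037},{"translation":[0,0,0],"rot":[0,0,0],"jaw":0.037}]'
python3 -m creep '[{"translation":[0,0,0],"rot":[0,0,0],"jaw":0.072},{"translation":[0,0,0],"rot":[0,0,0],"jaw":0.072},{"translation":[0,0,0],"rot":[0,0,0],"jaw":0.072},{"translation":[0,0,-0.02],"rot":[0,0,0],"jaw":0.072},{"translation":[0,0,-0.03],"rot":[0,0,0],"jaw":0.072},{"translation":[0,0,-0.03],"rot":[0,0,0],"jaw":0.072},{"translation":[-0.03,0,-0.03],"rot":[0,0,0],"jaw":0.072},{"translation":[-0.03,0,-0.01],"rot":[0,0,0],"jaw":0.072},{"translation":[0,0,0],"rot":[0,0,0],"jaw":0.072},{"translation":[0,0,0],"rot":[0,0,0],"jaw":0.072},{"translation":[0,0,0],"rot":[0,0,0],"jaw":0.072}]'
python3 - <<'E'
from rel import *
im,c=grab('wrist'); go([.599,-.015-.055,.205],0)
cv2.imwrite('pics/w17c.png',cv2.resize(im[110:290,230:410],None,fx=4,fy=4,interpolation=cv2.INTER_CUBIC)[:,:,::-1])
draw([('pot1',.4712,.2972,.005),('pot2',.4713,.2974,.029),('pot3',.4713,.2974,.053)],'r17')
E
```

```text
clock: 37.93
position: [0.4712, 0.298, 0.1088]
ee_rot: [-2.221, -2.222, -0.001]
force: [-0.3, 0.3, -0.0]
width: 0.552
clock: 38.85
position: [0.4709, 0.2388, 0.2279]
ee_rot: [-2.22, -2.222, -0.001]
force: [0.6, -0.5, 0.1]
width: 0.788
shift(tool,mm) [-309.4  127.9   22.4] rot opts deg [-0.  -0.   0.1] | [ 0.000e+00 -1.000e-01 -1.799e+02] | pos [470.7 239.2 227.5] jaw yaw 0.1 tilt 0.04 j7 -0.30 t 38.9 w 0.072 F [-0.1 -0.4  0. ]
```

View pics/r17.png

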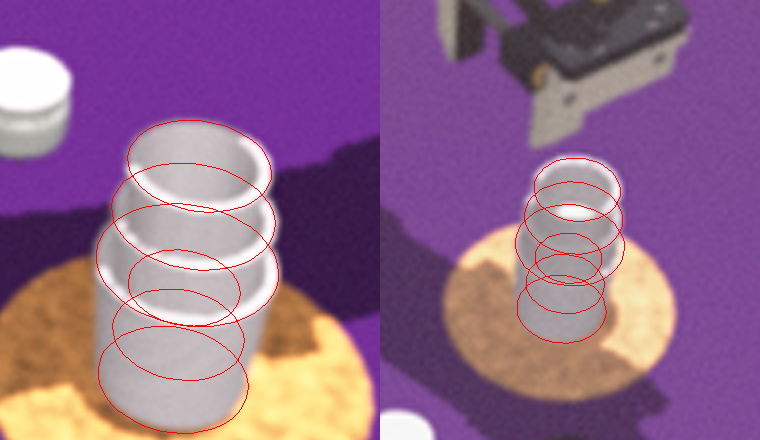

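View pics/w17c.png

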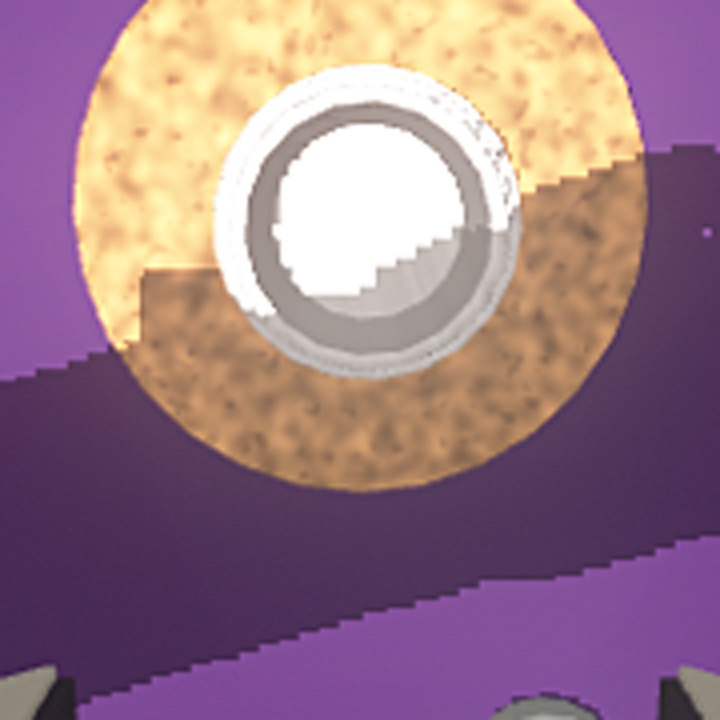

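```bash
python3 -m creep '[{"translation":[-0.031,0.013,0],"rot":[0,0,0],"jaw":0.065},{"translation":[-0.031,0.013,0],"rot":[0,0,0],"jaw":0.065},{"translation":[-0.031,0.013,0],"rot":[0,0,0],"jaw":0.065},{"translation":[-0.031,0.013,0],"rot":[0,0,0],"jaw":0.065},{"translation":[-0.031,0.013,0],"rot":[0,0,0],"jaw":0.065},{"translation":[-0.031,0.013,0],"rot":[0,0,0],"jaw":0.065},{"translation":[-0.031,0.013,0],"rot":[0,0,0],"jaw":0.065},{"translation":[-0.031,0.013,0],"rot":[0,0,0],"jaw":0.065},{"translation":[-0.031,0.013,0.01],"rot":[0,0,0],"jaw":0.065},{"translation":[-0.031,0.013,0.01],"rot":[0,0,0],"jaw":0.065},{"translation":[0,0,0],"rot":[0,0,0],"jaw":0.065},{"translation":[0,0,0],"rot":[0,0,0],"jaw":0.065}]'
python3 -m creep '[{"translation":[0,0,0],"rot":[0,0,0],"jaw":0.065},{"translation":[0,0,0],"rot":[0,0,0],"jaw":0.065},{"translation":[0,0,0],"rot":[0,0,0],"jaw":0.065}]'
python3 - <<'E'
from rel import *
im,c=grab('wrist'); cv2.imwrite('pics/w18.png',im[:,:,::-1]); go([.599,-.015,.056],0)
np.save('c18.npy',c,allow_pickle=True)
cv2.imwrite('pics/w18c.png',cv2.resize(im[110:290,230:410],None,fx=4,fy=4,interpolation=cv2.INTER_CUBIC)[:,:,::-1])
E
```

```text
clock: 40.0
position: [0.6011, -0.0736, 0.2065]
ee_rot: [-2.224, -2.218, 0.004]
force: [0.3, 0.4, -0.1]
width: 0.705
clock: 40.25
position: [0.6013, -0.0696, 0.2079]
ee_rot: [-2.218, -2.224, -0.001]
force: [-0.5, 0.1, 0.4]
width: 0.707
shift(tool,mm) [ 54.7  -2.2 152.1] rot opts deg [ 0.  -0.   0.2] | [ 1.000e-01  0.000e+00 -1.798e+02] | pos [601.4 -69.8 208.1] jaw yaw 0.2 tilt 0.04 j7 0.38 t 40.3 w 0.065 F [-0.9  0.6 -0.3]
```

View pics/w18.png

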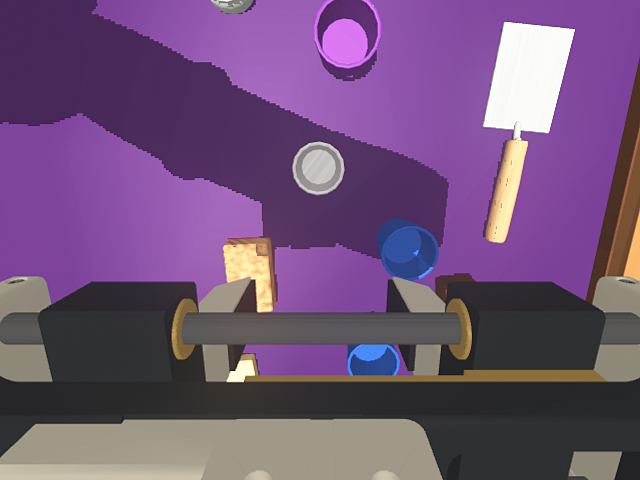

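View pics/w18c.png

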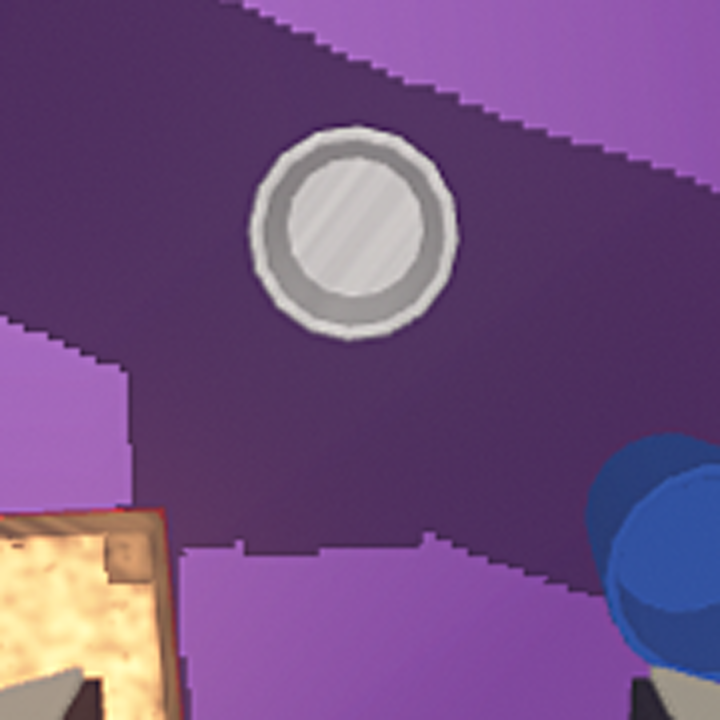

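Pot4 rim at crop x 249–459, y 126–341 (px 292.2–344.6, 141.4–195.1); neighbours clear.

```bash
python3 - <<'E'
from ov import *
c=np.load('c18.npy',allow_pickle=True).item()
p=ringfit(c,(292.2,344.6,141.4,195.1),.06,.022); go([*p,.056],0)
E
python3 -m creep '[{"translation":[0.03,-0.001,0],"rot":[0,0,0],"jaw":0.062},{"translation":[0.025,0,0.02],"rot":[0,0,0],"jaw":0.062},{"translation":[0,0,0.03],"rot":[0,0,0],"jaw":0.062},{"translation":[0,0,0.03],"rot":[0,0,0],"jaw":0.062},{"translation":[0,0,0.02],"rot":[0,0,0],"jaw":0.062},{"translation":[0,0,0],"rot":[0,0,0],"jaw":0.062},{"translation":[0,0,0],"rot":[0,0,0],"jaw":0.062}]'
```

```text
ring [ 0.5993 -0.0129] pred w,h [52.7 53.9] obs 52.400000000000034 53.69999999999999
shift(tool,mm) [ 56.8  -2.  152.1] rot opts deg [ 0.  -0.   0.2] | [ 1.000e-01  0.000e+00 -1.798e+02] | pos [601.4 -69.8 208.1] jaw yaw 0.2 tilt 0.04 j7 0.38 t 40.3 w 0.065 F [-0.9  0.6 -0.3]
clock: 40.88
position: [0.5998, -0.0158, 0.1078]
ee_rot: [-2.219, -2.222, 0.002]
force: [0.2, -1.0, 0.3]
width: 0.675
```

```bash
python3 -m creep '[{"translation":[0.003,-0.0005,0.02],"rot":[0,0,0],"jaw":0.062},{"translation":[0,0,0.02],"rot":[0,0,0],"jaw":0.062},{"translation":[0,0,0.01],"rot":[0,0,0],"jaw":0.062},{"translation":[0,0,0.002],"rot":[0,0,0],"jaw":0.062},{"translation":[0,0,0],"rot":[0,0,0],"jaw":0.062},{"translation":[0,0,0],"rot":[0,0,0],"jaw":0.04},{"translation":[0,0,0],"rot":[0,0,0],"jaw":0.03},{"translation":[0,0,0],"rot":[0,0,0],"jaw":0.03},{"translation":[0,0,0],"rot":[0,0,0],"jaw":0.03},{"translation":[0,0,0],"rot":[0,0,0],"jaw":0.03},{"translation":[0,0,0],"rot":[0,0,0],"jaw":0.03}]' 25
python3 - <<'E'
from ov import *
go([.4712,.2975,.133],0)
E
```

```text
clock: 41.8
position: [0.6, -0.0136, 0.0567]
ee_rot: [2.221, 2.222, 0.001]
force: [-2.4, 0.1, 6.4]
width: 0.462
shift(tool,mm) [ 311.2 -128.7  -76.3] rot opts deg [ 0. -0.  0.] | [ 0.0e+00  1.0e-01 -1.8e+02] | pos [600.  -13.6  56.7] jaw yaw 0.0 tilt 0.05 j7 0.40 t 41.8 w 0.042 F [-2.4  0.1  6.4]
```

```bash
python3 -m creep '[{"translation":[0,0,-0.015],"rot":[0,0,0],"jaw":0.03},{"translation":[0,0,-0.03],"rot":[0,0,0],"jaw":0.03},{"translation":[0,0,-0.035],"rot":[0,0,0],"jaw":0.03},{"translation":[0.01,-0.004,-0.035],"rot":[0,0,0],"jaw":0.03},{"translation":[0.02,-0.008,-0.03],"rot":[0,0,0],"jaw":0.03},{"translation":[0.031,-0.013,-0.013],"rot":[0,0,0],"jaw":0.03},{"translation":[0.031,-0.013,0],"rot":[0,0,0],"jaw":0.03},{"translation":[0.031,-0.013,0],"rot":[0,0,0],"jaw":0.03},{"translation":[0.031,-0.013,0],"rot":[0,0,0],"jaw":0.03},{"translation":[0.031,-0.013,0],"rot":[0,0,0],"jaw":0.03},{"translation":[0.031,-0.013,0],"rot":[0,0,0],"jaw":0.03},{"translation":[0.031,-0.013,0],"rot":[0,0,0],"jaw":0.03}]'
python3 -m creep '[{"translation":[0.031,-0.013,0],"rot":[0,0,0],"jaw":0.03},{"translation":[0.031,-0.012,0],"rot":[0,0,0],"jaw":0.03},{"translation":[0,0,0],"rot":[0,0,0],"jaw":0.03},{"translation":[0,0,0],"rot":[0,0,0],"jaw":0.03},{"translation":[0,0,0],"rot":[0,0,0],"jaw":0.03},{"translation":[0,0,0],"rot":[0,0,0],"jaw":0.03}]'
python3 - <<'E'
from rel import *
go([.4712,.2975,.1337],0)
p,R,s=tool(); draw([('pot1',.4712,.2972,.005),('pot2',.4713,.2974,.029),('pot3',.4713,.2974,.053),('pot4',p[0],p[1],p[2]-.0567)],'r19')
E
```

```text
clock: 42.8
position: [0.4956, 0.2348, 0.2142]
ee_rot: [-2.221, -2.222, -0.0]
force: [0.6, 0.2, -1.2]
width: 0.463
clock: 43.3
position: [0.4722, 0.294, 0.2141]
ee_rot: [2.223, 2.219, -0.0]
force: [0.4, 0.1, -1.0]
width: 0.465
shift(tool,mm) [ 3.6 -1.  80.4] rot opts deg [ 0.   0.  -0.1] | [  0.   -0.  179.9] | pos [472.2 294.  214.1] jaw yaw -0.1 tilt 0.03 j7 -0.34 t 43.3 w 0.043 F [ 0.4  0.1 -1. ]
```

View pics/r19.png

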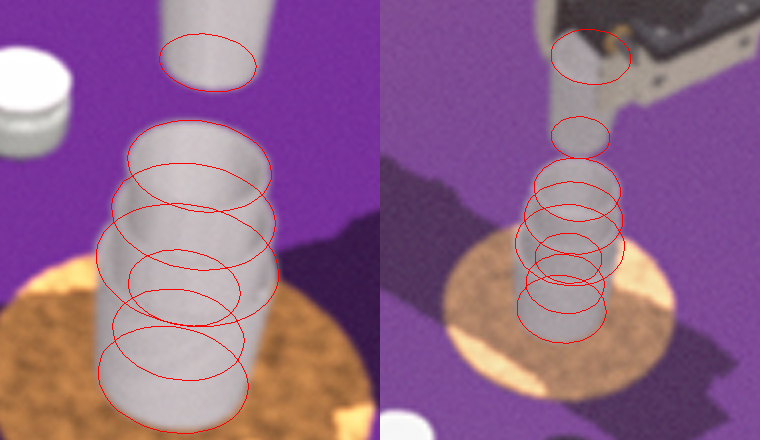

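```bash
python3 -m creep '[{"translation":[0.0035,-0.001,0],"rot":[0,0,0],"jaw":0.03},{"translation":[0,0,0.02],"rot":[0,0,0],"jaw":0.03},{"translation":[0,0,0.015],"rot":[0,0,0],"jaw":0.03},{"translation":[0,0,0.012],"rot":[0,0,0],"jaw":0.03},{"translation":[0,0,0.012],"rot":[0,0,0],"jaw":0.03},{"translation":[0,0,0.01],"rot":[0,0,0],"jaw":0.03},{"translation":[0,0,0.005],"rot":[0,0,0],"jaw":0.03},{"translation":[0,0,0],"rot":[0,0,0],"jaw":0.03},{"translation":[0,0,0],"rot":[0,0,0],"jaw":0.03}]'
python3 - <<'E'
from ov import *
go([.4712,.2975,.1337],0)
E
```

```text
clock: 44.15
position: [0.4708, 0.2989, 0.14]
ee_rot: [2.221, 2.222, -0.0]
force: [-0.1, 0.3, -0.6]
width: 0.464
shift(tool,mm) [-1.4  0.4  6.3] rot opts deg [0. 0. 0.] | [  -0.    0. -180.] | pos [470.8 298.9 140. ] jaw yaw 0.0 tilt 0.01 j7 -0.28 t 44.1 w 0.043 F [-0.1  0.3 -0.6]
```

```bash
python3 -m creep '[{"translation":[-0.0015,0,0.002],"rot":[0,0,0],"jaw":0.03},{"translation":[0,0,0.002],"rot":[0,0,0],"jaw":0.03},{"translation":[0,0,0.0015],"rot":[0,0,0],"jaw":0.03},{"translation":[0,0,0.001],"rot":[0,0,0],"jaw":0.03},{"translation":[0,0,0],"rot":[0,0,0],"jaw":0.03},{"translation":[0,0,0],"rot":[0,0,0],"jaw":0.03}]'
python3 -m creep '[{"translation":[0,0,0],"rot":[0,0,0],"jaw":0.065},{"translation":[0,0,0],"rot":[0,0,0],"jaw":0.065},{"translation":[0,0,0],"rot":[0,0,0],"jaw":0.065},{"translation":[0,0,-0.02],"rot":[0,0,0],"jaw":0.065},{"translation":[0,0,-0.03],"rot":[0,0,0],"jaw":0.065},{"translation":[0,0,-0.03],"rot":[0,0,0],"jaw":0.065},{"translation":[-0.03,0,-0.02],"rot":[0,0,0],"jaw":0.065},{"translation":[-0.03,0,0],"rot":[0,0,0],"jaw":0.065},{"translation":[0,0,0],"rot":[0,0,0],"jaw":0.065},{"translation":[0,0,0],"rot":[0,0,0],"jaw":0.065},{"translation":[0,0,0],"rot":[0,0,0],"jaw":0.065}]'
python3 - <<'E'
from rel import *
go([.402,-.157-.055,.205],0)
draw([('pot1',.4712,.2972,.005),('pot2',.4713,.2974,.029),('pot3',.4713,.2974,.053),('pot4',.471,.2977,.077)],'r20')
E
```

```text
clock: 44.65
position: [0.4707, 0.2976, 0.1338]
ee_rot: [-2.221, -2.222, -0.001]
force: [-0.8, 0.1, 2.8]
width: 0.463
clock: 45.57
position: [0.4704, 0.2378, 0.2333]
ee_rot: [-2.221, -2.222, -0.0]
force: [-0.4, -0.3, 0.3]
width: 0.709
shift(tool,mm) [-449.8  -68.6   28.1] rot opts deg [-0. -0.  0.] | [   0.   -0. -180.] | pos [470.4 237.8 233.3] jaw yaw 0.0 tilt 0.03 j7 -0.29 t 45.6 w 0.065 F [-0.4 -0.3  0.3]
```

View pics/r20.png

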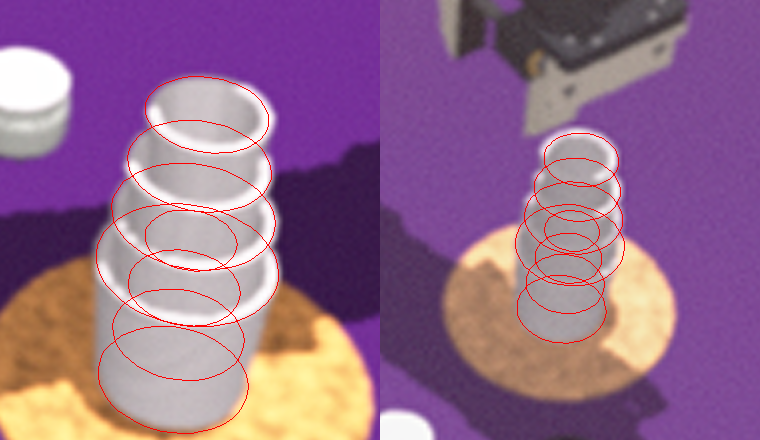

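```bash
python3 -m creep '[{"translation":[-0.037,-0.006,0],"rot":[0,0,0],"jaw":0.06},{"translation":[-0.037,-0.006,0],"rot":[0,0,0],"jaw":0.06},{"translation":[-0.037,-0.006,0],"rot":[0,0,0],"jaw":0.06},{"translation":[-0.037,-0.006,0],"rot":[0,0,0],"jaw":0.06},{"translation":[-0.037,-0.006,0],"rot":[0,0,0],"jaw":0.06},{"translation":[-0.037,-0.006,0],"rot":[0,0,0],"jaw":0.06},{"translation":[-0.037,-0.006,0],"rot":[0,0,0],"jaw":0.06},{"translation":[-0.037,-0.006,0],"rot":[0,0,0],"jaw":0.06},{"translation":[-0.037,-0.006,0],"rot":[0,0,0],"jaw":0.06},{"translation":[-0.037,-0.005,0.01],"rot":[0,0,0],"jaw":0.06},{"translation":[-0.037,-0.005,0.01],"rot":[0,0,0],"jaw":0.06},{"translation":[-0.037,-0.004,0.01],"rot":[0,0,0],"jaw":0.06}]'
python3 -m creep '[{"translation":[0,0,0],"rot":[0,0,0],"jaw":0.06},{"translation":[0,0,0],"rot":[0,0,0],"jaw":0.06},{"translation":[0,0,0],"rot":[0,0,0],"jaw":0.06},{"translation":[0,0,0],"rot":[0,0,0],"jaw":0.06},{"translation":[0,0,0],"rot":[0,0,0],"jaw":0.06}]'
python3 - <<'E'
from rel import *
im,c=grab('wrist'); cv2.imwrite('pics/w21.png',im[:,:,::-1]); go([.402,-.157,.056],0); print(arm.observe()['joints'],proj(c,[.402,-.157,.06]))
np.save('c21.npy',c,allow_pickle=True)
cv2.imwrite('pics/w21c.png',cv2.resize(im[110:290,230:410],None,fx=4,fy=4,interpolation=cv2.INTER_CUBIC)[:,:,::-1])
E
```

```text
clock: 46.67
position: [0.403, -0.2075, 0.203]
ee_rot: [2.218, 2.224, 0.001]
force: [1.4, 1.3, -0.2]
width: 0.649
clock: 47.08
position: [0.4036, -0.2049, 0.2035]
ee_rot: [-2.217, -2.226, -0.001]
force: [0.6, -0.1, 0.6]
width: 0.655
shift(tool,mm) [ 48.   -1.5 147.6] rot opts deg [ 0.  -0.   0.2] | [   0.     0.  -179.8] | pos [ 403.6 -205.   203.5] jaw yaw 0.2 tilt 0.03 j7 0.68 t 47.1 w 0.060 F [-0.  -0.3  0.4]
[-0.42121356  0.25745573  0.95724544  2.07538118 -0.26291222  0.93249809
  0.68307512] [[318.85511834 179.895147  ]]
```

View pics/w21.png

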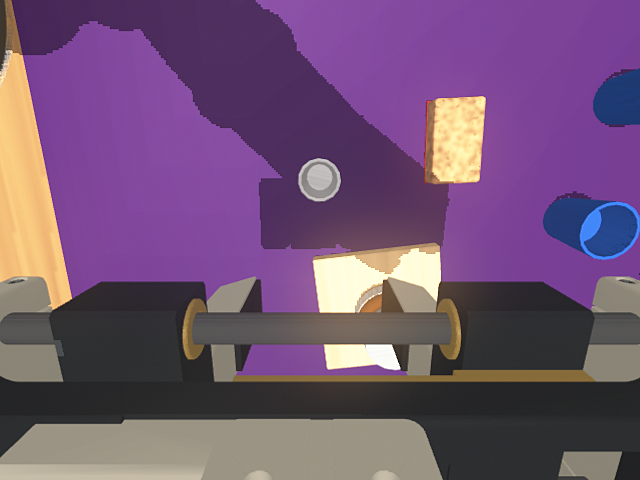

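View pics/w21c.png

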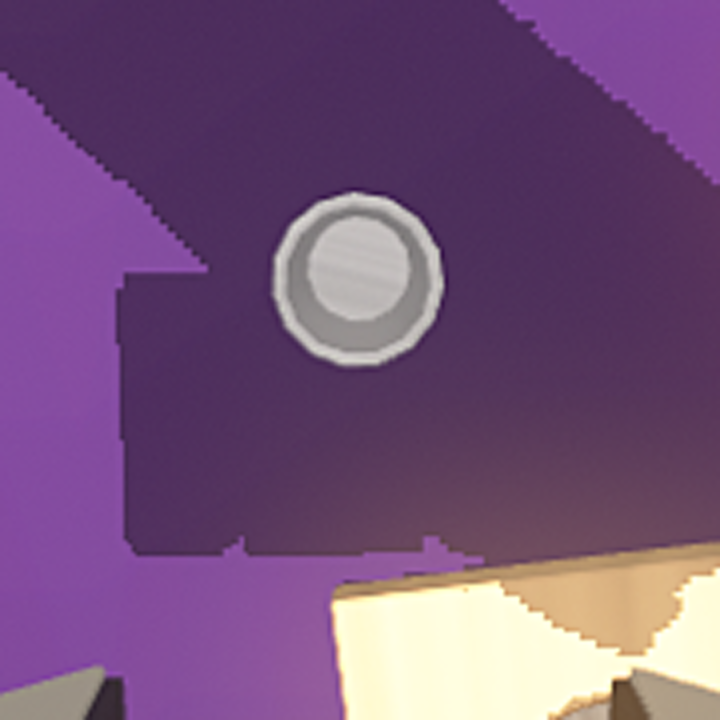

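```bash
python3 - <<'E'
from ov import *
c=np.load('c21.npy',allow_pickle=True).item()
p=ringfit(c,(297.9,341.1,157.6,201.6),.06,.018); go([*p,.056],0)
E
python3 -m creep '[{"translation":[0.025,-0.001,0],"rot":[0,0,0],"jaw":0.056},{"translation":[0.022,0,0.02],"rot":[0,0,0],"jaw":0.056},{"translation":[0,0,0.03],"rot":[0,0,0],"jaw":0.056},{"translation":[0,0,0.03],"rot":[0,0,0],"jaw":0.056},{"translation":[0,0,0.02],"rot":[0,0,0],"jaw":0.056},{"translation":[0,0,0],"rot":[0,0,0],"jaw":0.056},{"translation":[0,0,0],"rot":[0,0,0],"jaw":0.056}]'
```

```text
ring [ 0.4025 -0.1571] pred w,h [43.4 44. ] obs 43.200000000000045 44.0
shift(tool,mm) [ 47.9  -0.9 147.6] rot opts deg [ 0.  -0.   0.2] | [   0.     0.  -179.8] | pos [ 403.6 -205.   203.5] jaw yaw 0.2 tilt 0.03 j7 0.68 t 47.1 w 0.060 F [-0.  -0.3  0.4]
clock: 47.72
position: [0.4015, -0.159, 0.1034]
ee_rot: [-2.219, -2.222, 0.002]
force: [0.8, -0.9, 1.2]
width: 0.608
```

```bash
python3 -m creep '[{"translation":[0.002,0,0.02],"rot":[0,0,0],"jaw":0.056},{"translation":[0,0,0.02],"rot":[0,0,0],"jaw":0.056},{"translation":[0,0,0.006],"rot":[0,0,0],"jaw":0.056},{"translation":[0,0,0.001],"rot":[0,0,0],"jaw":0.056},{"translation":[0,0,0],"rot":[0,0,0],"jaw":0.056},{"translation":[0,0,0],"rot":[0,0,0],"jaw":0.03},{"translation":[0,0,0],"rot":[0,0,0],"jaw":0.022},{"translation":[0,0,0],"rot":[0,0,0],"jaw":0.022},{"translation":[0,0,0],"rot":[0,0,0],"jaw":0.022},{"translation":[0,0,0],"rot":[0,0,0],"jaw":0.022},{"translation":[0,0,0],"rot":[0,0,0],"jaw":0.022}]' 20
python3 - <<'E'
from ov import *
go([.4708,.2977,.158],0)
E
```

```text
clock: 48.63
position: [0.4021, -0.1577, 0.0569]
ee_rot: [2.221, 2.222, 0.001]
force: [-2.4, 1.0, 7.7]
width: 0.381
shift(tool,mm) [ 455.4   69.  -101. ] rot opts deg [ 0. -0.  0.] | [ 0.0e+00  1.0e-01 -1.8e+02] | pos [ 402.1 -157.7   56.9] jaw yaw 0.0 tilt 0.05 j7 0.87 t 48.6 w 0.035 F [-2.4  1.   7.7]
```

```bash
python3 -m creep '[{"translation":[0,0,-0.015],"rot":[0,0,0],"jaw":0.022},{"translation":[0,0,-0.03],"rot":[0,0,0],"jaw":0.022},{"translation":[0,0,-0.035],"rot":[0,0,0],"jaw":0.022},{"translation":[0.01,0.001,-0.035],"rot":[0,0,0],"jaw":0.022},{"translation":[0.02,0.003,-0.03],"rot":[0,0,0],"jaw":0.022},{"translation":[0.03,0.005,-0.02],"rot":[0,0,0],"jaw":0.022},{"translation":[0.034,0.005,-0.015],"rot":[0,0,0],"jaw":0.022},{"translation":[0.035,0.005,0],"rot":[0,0,0],"jaw":0.022},{"translation":[0.035,0.005,0],"rot":[0,0,0],"jaw":0.022},{"translation":[0.035,0.005,0],"rot":[0,0,0],"jaw":0.022},{"translation":[0.035,0.005,0],"rot":[0,0,0],"jaw":0.022},{"translation":[0.035,0.005,0],"rot":[0,0,0],"jaw":0.022}]'
python3 -m creep '[{"translation":[0.035,0.006,0],"rot":[0,0,0],"jaw":0.022},{"translation":[0.035,0.006,0],"rot":[0,0,0],"jaw":0.022},{"translation":[0.035,0.006,0],"rot":[0,0,0],"jaw":0.022},{"translation":[0.035,0.006,0],"rot":[0,0,0],"jaw":0.022},{"translation":[0.03,0.006,0],"rot":[0,0,0],"jaw":0.022},{"translation":[0.015,0,0],"rot":[0,0,0],"jaw":0.022},{"translation":[0,0,0],"rot":[0,0,0],"jaw":0.022},{"translation":[0,0,0],"rot":[0,0,0],"jaw":0.022},{"translation":[0,0,0],"rot":[0,0,0],"jaw":0.022},{"translation":[0,0,0],"rot":[0,0,0],"jaw":0.022}]'
python3 - <<'E'
from rel import *
go([.4708,.2977,.158],0)
p,R,s=tool(); draw([('pot1',.4712,.2972,.005),('pot2',.4713,.2974,.029),('pot4',.471,.2977,.077),('pot5',p[0],p[1],p[2]-.0569)],'r22')
E
```

```text
clock: 49.63
position: [0.4402, 0.1132, 0.2365]
ee_rot: [-2.22, -2.222, -0.001]
force: [1.0, -0.1, -1.2]
width: 0.382
clock: 50.47
position: [0.4707, 0.2947, 0.2366]
ee_rot: [-2.223, -2.22, 0.0]
force: [-0.1, 0.1, -1.4]
width: 0.383
shift(tool,mm) [ 3.   0.1 78.6] rot opts deg [-0.   0.  -0.1] | [  0.    0.  179.9] | pos [470.7 294.7 236.6] jaw yaw -0.1 tilt 0.01 j7 -0.32 t 50.5 w 0.035 F [-0.1  0.1 -1.4]
```

View pics/r22.png

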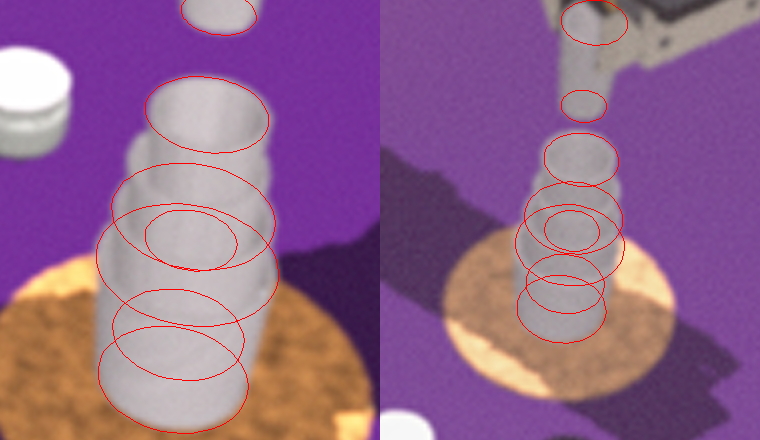

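```bash
python3 -m creep '[{"translation":[0.0025,0,0],"rot":[0,0,0],"jaw":0.022},{"translation":[0,0,0.02],"rot":[0,0,0],"jaw":0.022},{"translation":[0,0,0.015],"rot":[0,0,0],"jaw":0.022},{"translation":[0,0,0.012],"rot":[0,0,0],"jaw":0.022},{"translation":[0,0,0.012],"rot":[0,0,0],"jaw":0.022},{"translation":[0,0,0.009],"rot":[0,0,0],"jaw":0.022},{"translation":[0,0,0.005],"rot":[0,0,0],"jaw":0.022},{"translation":[0,0,0],"rot":[0,0,0],"jaw":0.022},{"translation":[0,0,0],"rot":[0,0,0],"jaw":0.022}]'
python3 - <<'E'
from ov import *
go([.4708,.2977,.158],0)
E
```

```text
clock: 51.32
position: [0.4708, 0.2989, 0.1635]
ee_rot: [2.221, 2.222, 0.0]
force: [0.2, 0.6, 0.1]
width: 0.381
shift(tool,mm) [-1.2  0.   5.5] rot opts deg [0. 0. 0.] | [  -0.    0. -180.] | pos [470.8 298.9 163.5] jaw yaw 0.0 tilt 0.01 j7 -0.26 t 51.3 w 0.035 F [0.2 0.6 0.1]
```

```bash
python3 -m creep '[{"translation":[-0.001,0,0.002],"rot":[0,0,0],"jaw":0.022},{"translation":[0,0,0.002],"rot":[0,0,0],"jaw":0.022},{"translation":[0,0,0.001],"rot":[0,0,0],"jaw":0.022},{"translation":[0,0,0.001],"rot":[0,0,0],"jaw":0.022},{"translation":[0,0,0],"rot":[0,0,0],"jaw":0.022},{"translation":[0,0,0],"rot":[0,0,0],"jaw":0.022}]'
python3 -m creep '[{"translation":[0,0,0],"rot":[0,0,0],"jaw":0.06},{"translation":[0,0,0],"rot":[0,0,0],"jaw":0.06},{"translation":[0,0,0],"rot":[0,0,0],"jaw":0.06},{"translation":[0,0,-0.02],"rot":[0,0,0],"jaw":0.06},{"translation":[0,0,-0.03],"rot":[0,0,0],"jaw":0.06},{"translation":[0,0,-0.03],"rot":[0,0,0],"jaw":0.06},{"translation":[-0.035,-0.005,-0.02],"rot":[0,0,0],"jaw":0.06},{"translation":[-0.035,-0.005,0],"rot":[0,0,0],"jaw":0.06},{"translation":[-0.035,-0.005,0],"rot":[0,0,0],"jaw":0.06},{"translation":[-0.035,-0.005,0],"rot":[0,0,0],"jaw":0.06},{"translation":[0,0,0],"rot":[0,0,0],"jaw":0.06}]'
python3 - <<'E'
from rel import *
go([.4708,.2977,.158],0)
draw([('pot1',.4712,.2972,.005),('pot2',.4713,.2974,.029),('pot3',.4713,.2974,.053),('pot4',.471,.2977,.077),('pot5',.4708,.2979,.101)],'r23')
a,ca=grab('scene');b,cb=grab('side'); cv2.imwrite('pics/s23.png',a[:,:,::-1]); cv2.imwrite('pics/d23.png',b[:,:,::-1])
E
```

```text
clock: 51.82
position: [0.4708, 0.2982, 0.158]
ee_rot: [-2.221, -2.222, -0.002]
force: [-1.4, -0.1, 5.5]
width: 0.387
clock: 52.73
position: [0.4498, 0.1507, 0.2577]
ee_rot: [-2.229, -2.213, 0.001]
force: [0.0, -0.1, -0.4]
width: 0.657
shift(tool,mm) [147.2  19.9  99.7] rot opts deg [-0.1  0.  -0.4] | [0.000e+00 1.000e-01 1.796e+02] | pos [449.8 150.7 257.7] jaw yaw -0.4 tilt 0.05 j7 -0.21 t 52.7 w 0.060 F [ 0.  -0.1 -0.4]
```

View pics/r23.png

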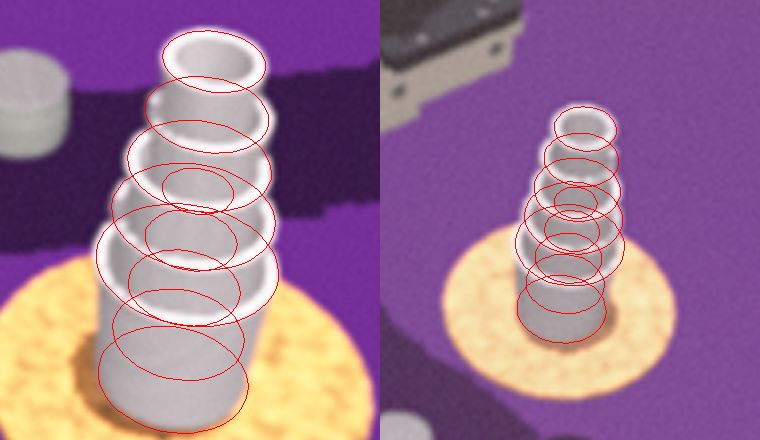

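View pics/s23.png

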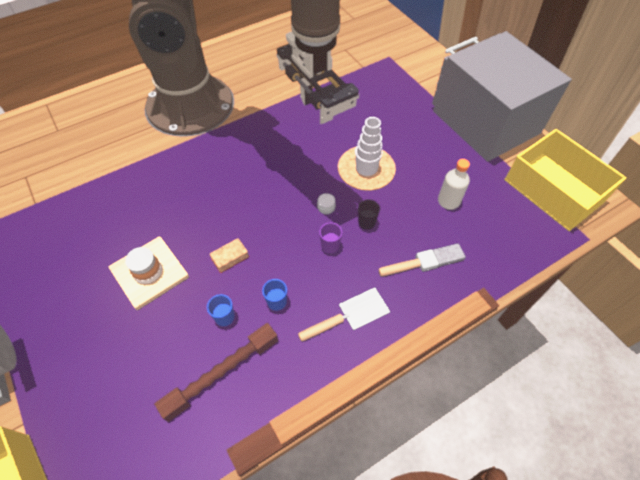

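View pics/d23.png

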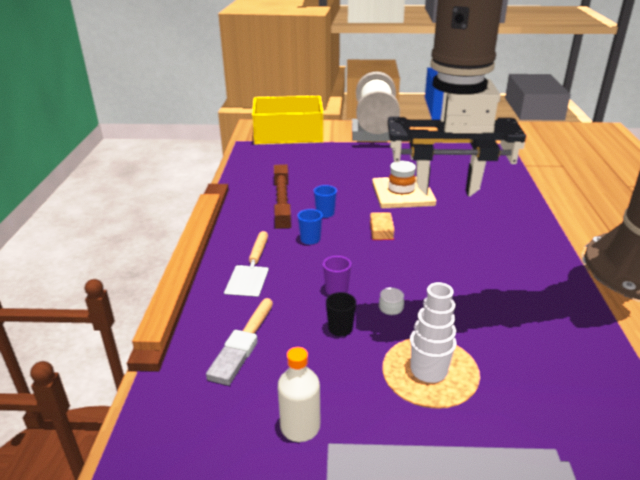

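Run:
```python
from rel import *
draw([('jar',.4717,-.298,.015)],'r24')
for n in('jar','board'):
    for cn in('side','scene'):
        grab(cn); c=optics.camera_info(cn); print(n,cn,[(s,np.round(ray(c,l,.015 if n=='jar' else 0)[:2],3)) for l,s in nets(cn,n)[:2]])
s=arm.observe(); print(s['clock'])
```

```text
jar side [(0.68, array([ 0.474, -0.305]))]
jar scene [(0.88, array([ 0.473, -0.3  ])), (0.36, array([ 0.536, -0.133]))]
board side [(0.73, array([ 0.474, -0.297]))]
board scene [(0.96, array([ 0.468, -0.305])), (0.28, array([0.766, 0.238]))]
53.4333
```

View pics/r24.png

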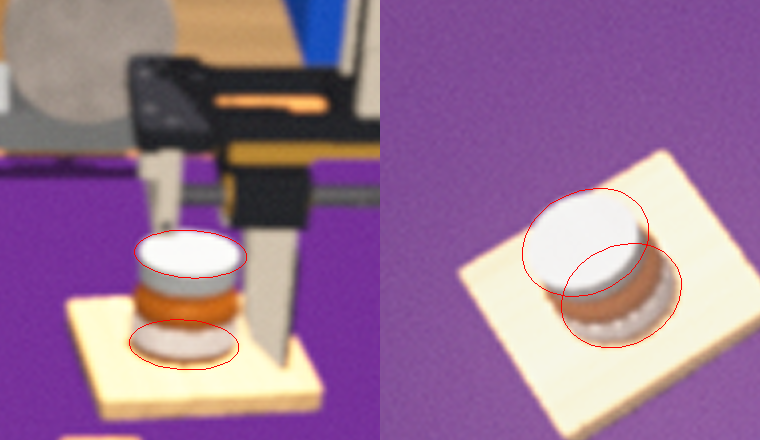

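Run:
```python
from cell import arm
print(arm.sign_off())
```

```text
the job is handed in; nothing more can be done
None
```

The swap is done and handed in at about 53 s of the 210 s allowed. `sign_off` reports no verdict.

**What I did:** All three optional pots were on the bench. I took pot5 out of pot1 first and set it on the bench. Pot1 went to a clear spot, the jar went onto the board, and pot1 went to the mat. Then pot2, pot3, pot4 and pot5 were nested in that order. The blue, purple and black look-alikes were left alone.

**Last checks:**
- **Stack:** In the side view the rims matched the fully seated model for all five pots within about a pixel. In the scene view pot4's and pot5's rims looked 1 to 2 pixels high, which I put down to calibration. The measured heights and contact forces at each placing fitted a seated pot. The stack stands at about (0.471, 0.298), and the mat's centre is at about (0.470, 0.2985).
- **Jar:** It stands upright at about (0.472, -0.299), within a few millimetres of the board's centre at (0.470, -0.298). The detector's estimates scattered by up to about 8 mm around these values.
- **Other things:** The bench tools and other items look to be where they started in the scene and side pictures, judged by eye. I saw no sign that anything had been knocked aside. The gripper was clear of everything at hand-in.

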